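Repack the socket case and rack the spanners

TASK

The red socket case was packed in a hurry: open its lid wide and take out whatever its layout does not show, which is one bright deep socket to a bay and nothing else. Spanners from the case, and those left on the dark mat, go flat into free slots of the blue rack, one to a slot and pushed fully home, and a black impact socket goes into the small steel tray; then shut the lid fully. Leave the bright sockets in their bays, the spanner already racked, and the bearing, pot and pliers where they are.

Things in the scene. Friction and masses are not known exactly. Their poses are not given: they have to be found in the camera images.
- case: fixed red socket case, 210 (x, front to hinge) by 324 mm (y); origin under its centre, on the bench. Walls 4 mm thick, 32 mm high without the lid. Five bays along x, at y = -112, -56, 0, 56, 112 mm, each 36 mm wide, floor 14 mm and ribs 24 mm above the bench. The layout printed in the lid shows one bright deep socket in each bay, nothing else; a bay may be empty
- case_well (a point): centre of the case's finger well, on its floor, 6 mm above the bench: a rib-free trough, 54 mm long in the case's x, that crosses the middle of all five bays, so that fingers can go down on both sides of what lies there
- lid (a joint): angle of the case's lid about its far rim: 0 shut, grows as it opens, stop at 1.75. Stiff hinge (0.4 N m friction, lid 0.25 kg): the lid stays where it is left. At the start shut or a little ajar, not latched
- lid_hinge (a point): centre of the hinge axis (along the case's y), 105 mm beyond the case's centre, 32 mm above the bench
- lid_lip (a point): centre of the black lip on the middle of the lid's front edge: a block 40 mm wide (along the case's y), 36 mm out from the lid's front, 12 mm thick; 229 mm from the hinge axis and, lid shut, 40 mm above the bench. It can be pinched from above across its 40 mm width at any lid angle. The point turns with the lid
- rack: fixed blue spanner rack, 137 mm deep, 290 mm wide, 87 mm high, five flat slots side by side, open towards -x (the robot's side) and along a 16 mm gap in the 10 mm roof; origin on the bench, 50 mm in front of the middle of the slotted face; x points into the slots. Slots 0 to 4 lie at y = -108, -54, 0, 54, 108 mm
- rack_slot2 (a point): centre of the mouth of the middle slot, 68.5 mm above the bench; x points into the slot. Each slot is 36 mm wide, 17 mm high, 125 mm deep and closed at the back; a spanner fully home lies flat on its floor with its centre 37 mm inside the mouth and 50 mm sticking out. A tongue 10 mm wide, level with the slot's floor, stands 45 mm out from each mouth and carries the shank; fingers pass beside it
- w1_mid (a point): a bright steel spanner, a flat slab 175 mm long (along its x), 12 mm thick, 0.15 kg: straight shank 18 mm wide and 115 mm long, a ring head 30 mm across at -x, an open-jaw head 30 mm across at +x. The point is its centre, half-way up; z is its flat side's normal. In a bay of the case, along it, if present
- w2_mid (a point): a spanner like w1, in a bay of the case, along it, if present
- w3_mid (a point): a spanner like w1, on the dark bench mat, roughly along world x, if present
- w4_mid (a point): a spanner like w1, on the dark bench mat, roughly along world x, if present
- r1_mid (a point): a spanner like w1; if present, it already sits home in slot 1 of the rack
- r2_mid (a point): a spanner like w1; if present, it already sits home in slot 3 of the rack (either r1 or r2 is present)
- k1_mid (a point): black impact socket with two orange rings, a cylinder 30 mm across and 80 mm long (along its x), 0.18 kg, lying along a bay of the case if present; the point is its centre
- c1_mid (a point): bright deep socket, a chrome cylinder 30 mm across, 80 mm long (along its x), lying along a bay of the case, where it belongs; the point is its centre
- c2_mid (a point): a bright deep socket like c1, in another bay
- tray: fixed shallow bright steel tray, 160 (x) by 150 (y) mm, walls 3 mm thick and 24 mm high, floor 3 mm thick; origin under its centre, on the bench
- bearing: ball bearing, 44 mm across, 15 mm high, between mat and tray; a bystander, origin under its centre
- pot: white pot, 90 mm across; a bystander, origin under its centre
- pliers: circlip pliers, 140 mm long, at the left; a bystander, origin under its centre

How it is judged:
By the outcome, as a careful person would: the job done as asked, in the order asked, and still so for the second after the job is handed in, with the robot touching nothing.
Of w1, w2, k1 only 2 to 3 are there at a start; the rules pass over those that are not, and their reading is None.
Of w3, w4 only 1 to 2 are there at a start; the rules pass over those that are not, and their reading is None.
Of r1, r2 only 1 to 1 are there at a start; the rules pass over those that are not, and their reading is None.
At some moment in a run one of w3, w4 may be knocked a few centimetres aside while the robot is not near it.
Once in a run the grip may slacken for a moment while it holds something.
It also fails if it takes over 210 s, if anything falls off the work surface, if the arm or the gripper's body presses on something with over 40 N, if the wrist force passes 120 N, or if a joint passes its speed limit or range.

ROBOT

A 6-joint arm with a two-finger parallel gripper is mounted at the origin on the work surface. World frame = base frame: x ahead of the robot, y to its left, z up, the work surface at z = 0. Lengths are in m, angles in rad, forces in N, time in s.
With the tool pointing down it reaches from about 0.275 to 0.825 m from the base axis. Payload 4.9 kg.
Tool frame: the origin (TCP) lies at the very end of the fingers, on their centre line; the grasp point (between the pads) lies 19 mm behind it; x points along the fingers, y is the direction in which the jaws open and shut, and the axes are right-handed (so a half turn about x gives the same grasp; the last joint's range is limited). The gripper opens to 85 mm and grips with 20 to 120 N. Pads are 22 mm wide; open, the fingers measure 114 mm over their backs; the gripper's body (76 mm by 85 mm) begins 54 mm behind the grasp point. The pads swing forward as they close: fully open they stand 13 mm farther back than shut.
Start: joints at [-1.256, 0.326, -0.193, 1.052, 0, 1.437], TCP at [0.239, -0.496, 0.206] pointing down, gripper open.
Joint ranges: [-2.65, 2.65], [-0.97, 1.79], [-1.3, 1.35], [-1.93, 2.1], [-1.47, 1.37], [-3.14, 3.14]. Speed limits (rad/s): [2.57, 2.57, 3.14, 3.14, 3.14, 3.14].

INTERFACE

Orientations are given as a rotation vector (axis times angle).
In Python, from workcell import telemetry, eyes, finish_job gives the robot as it stands. The module is installed in compiled form; this text tells all that it offers.
- The arm moves only by the tool drive_tool, never from a script. Its argument "steps" is a list of rows, each a list of 7 numbers: the shift along the world's x, y, z in cm, then the turn, a rotation vector about the world's x, y, z in degrees, then the finger opening in cm, from 0 to 8.54. In form: [[dx, dy, dz, ax, ay, az, jaw], ...]. A call has 1 to 12 rows; each row shifts and turns the commanded pose from where the row before left it; what a row does not reach is not made up. A row lasts 1/12 s, in which the tool goes at most 41.7 mm and 7.16 degrees, less where a joint would pass 70% of its speed; a pose out of reach is approached as far as the arm can. A call with a gripper value outside its range is refused whole. The fingers move at their own pace and stop on an object; "squeeze" is the grip in N (left out, the last holds). Time passes only in rows, so rows that do not move let the fingers close. It gives the time, the measured TCP pose, the force and the opening at its end, in the units of the state.
- telemetry.read_state(): the state, without advancing time (a new reading comes with each control period).
- eyes.read_camera(name): name is "scene" or "side" or "wrist"; returns a dict with "img" (400x640x3 uint8, blue, green, red), "vertical_fov" (degrees; the focal length in pixels is half the picture's height over the tangent of half this angle, whatever the lens; pixels are square), "cx", "cy" (the principal point, pixels), "camera_from_world" (4x4, takes a point from world to camera coordinates). Camera axes: x right, y down, z forward; pixel columns grow to the right and rows downward; lengths in m; the calibration is good to about 2 mm. The wrist camera is an equidistant fisheye: a pixel r from the principal point sees the ray r / f radians off the axis. A picture is of the moment at which its call begins. There is no depth.
- finish_job(): hands the job in, once; it reports no verdict.
The state is a dict: "time_s": time; "joint_positions": joint angles; "joint_vel": joint speeds; "joint_efforts": joint torques, N m; "tool_pos": TCP position; "tcp_rot": TCP orientation; "force": force on the tool from outside, world axes, zero at the start; "moment": the same for the moment, N m; "grip_width": finger opening in m.
Only numpy, scipy, OpenCV 4.12 (cv2) and the standard library are available. Lean on these libraries where they do the work, as an engineer would, in place of code of your own. Each camera call takes 0.05 s, during which the arm holds its last target. There are 200 camera calls.

## Working session

There is one attempt and no reset: what is moved stays moved. The work goes in short steps, Python scripts to look and compute and a tool call to move; the robot and the scene stay as the last step left them, time stands still between calls to the robot, and variables do not carry over. Pictures are saved under pics/ and viewed, about 12 in all and at most 16, crops included, and the job is handed in when it is done.

Besides the shell and the picture viewer there is one more tool, called after "Emit:" by a JSON object that holds its "api" and its "payload". drive_tool: Moves the arm, as the interface text tells. Its arguments: {"type":"object","properties":{"steps":{"type":"array","items":{"type":"array","items":{"type":"number"}}},"squeeze":{"type":"number"}},"required":["steps"]}

```bash
mkdir -p pics
cat > h.py <<'E'
import numpy as np, cv2
from scipy.spatial.transform import Rotation as R
from workcell import telemetry, eyes, finish_job
def cam(n,save=None):
    c=eyes.read_camera(n); c['n']=n
    c['f']=200/np.tan(np.radians(c['vertical_fov'])/2)
    if save: cv2.imwrite('pics/'+save,c['img'])
    return c
def ray(c,u,v):
    d=np.array([u-c['cx'],v-c['cy']])/c['f']
    if c['n']=='wrist':
        r=np.linalg.norm(d)+1e-12; k=np.append(d/r*np.sin(r),np.cos(r))
    else: k=np.append(d,1)
    M=np.array(c['camera_from_world']); Rt=M[:3,:3].T
    return -Rt@M[:3,3], Rt@k
def px2w(c,u,v,z):
    o,d=ray(c,u,v); return o+d*(z-o[2])/d[2]
def w2px(c,p):
    M=np.array(c['camera_from_world']); q=M[:3,:3]@np.asarray(p)+M[:3,3]
    if c['n']=='wrist':
        r=np.hypot(q[0],q[1])+1e-12; t=np.arctan2(r,q[2]); d=q[:2]/r*t
    else: d=q[:2]/q[2]
    return d*c['f']+[c['cx'],c['cy']]
def st():
    s=telemetry.read_state(); print('t',round(s['time_s'],2),'tcp',np.round(s['tool_pos'],4),'rot',np.round(s['tcp_rot'],3),'F',np.round(s['force'],1),'w',round(s['grip_width'],4)); return s
E
python3 - <<'E'
from h import *
s=st()
for n in ['scene','side','wrist']:
    c=cam(n,n+'0.png'); print(n,c['vertical_fov'],c['cx'],c['cy'],np.round(ray(c,320,200),3).tolist())
E
```

```text
t 0.0 tcp [ 0.2385 -0.4949  0.2048] rot [ 1.973  0.452 -1.973] F [-0.7 -0.1 -0.1] w 0.0853
scene 44.79943631892096 316.92008558281265 202.24683385421247 [[1.246, -0.685, 1.397], [-0.433, 0.421, -0.797]]
side 47.75231839348033 320.3445816870176 199.71200252626122 [[0.442, 0.949, 0.969], [0.076, -0.73, -0.679]]
wrist 65.70646984690485 318.61166363616064 202.437989131256 [[0.311, -0.46, 0.373], [-0.274, -0.134, -0.952]]
```

View pics/scene0.png

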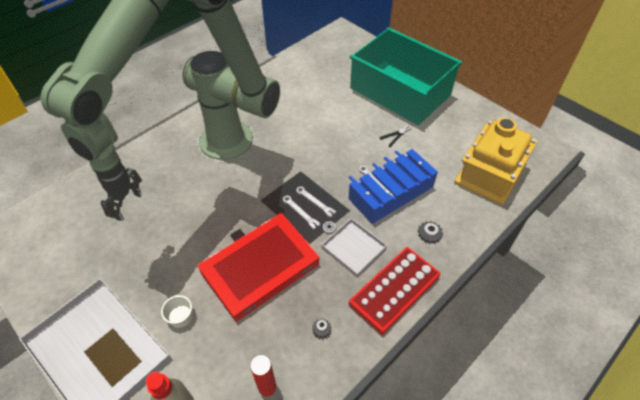

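View pics/side0.png

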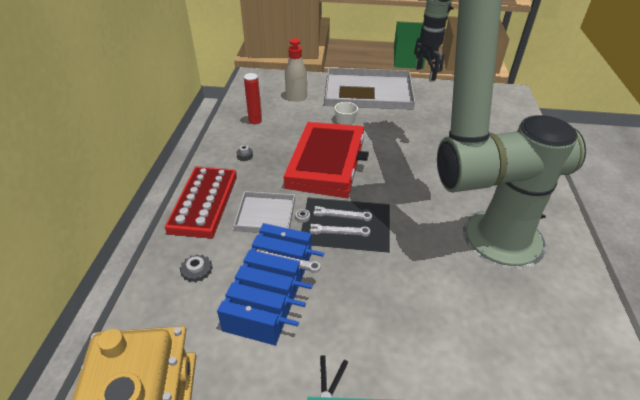

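Scene view: case at about (260,265), with its lip at (237,237). Mat at (305,205) with two spanners, rack at (393,185), tray at (354,247). Side view agrees; the racked spanner is in the slot second from the -y end. I'll zoom both in for measurement.

Run:
```python
import cv2,numpy as np
a=cv2.imread('pics/side0.png')[110:350,190:400]; b=cv2.imread('pics/scene0.png')[140:330,190:445]
cv2.imwrite('pics/sz.png',cv2.resize(a,None,fx=2.5,fy=2.5,interpolation=3)); cv2.imwrite('pics/cz.png',cv2.resize(b,None,fx=3,fy=3,interpolation=3))
```

```text
(no output)
```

View pics/sz.png

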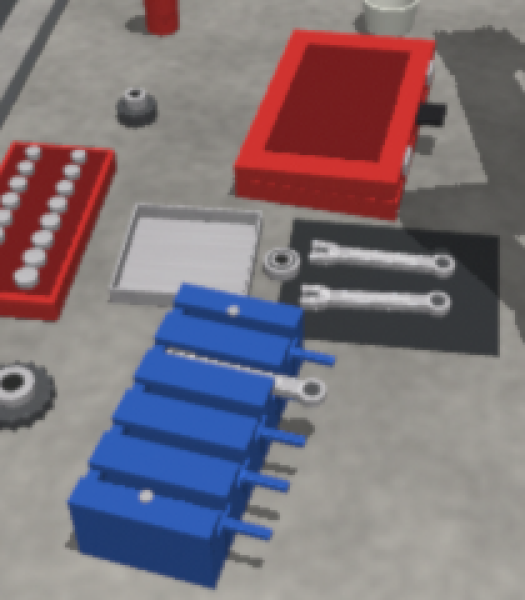

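View pics/cz.png

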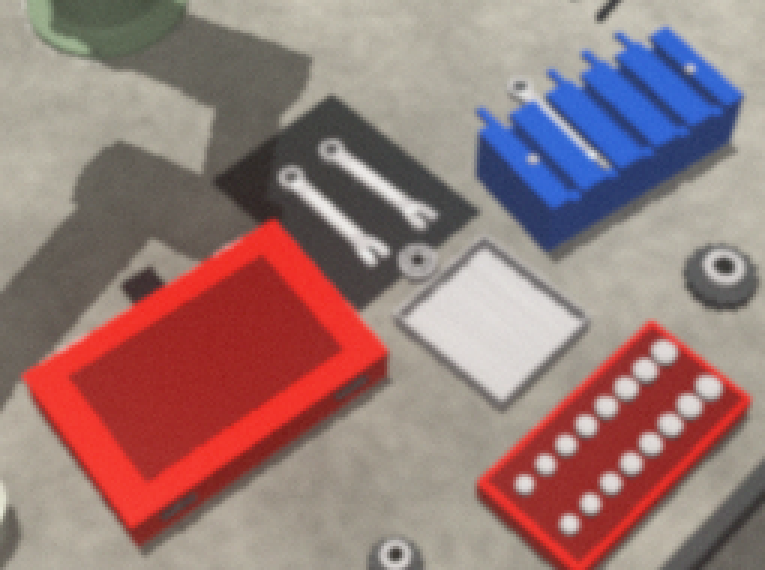

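```bash
cat >> h.py <<'E'
def tri(*obs):
    A=np.zeros((3,3));b=np.zeros(3)
    for c,u,v in obs:
        o,d=ray(c,u,v);d=d/np.linalg.norm(d);P=np.eye(3)-np.outer(d,d);A+=P;b+=P@o
    p=np.linalg.solve(A,b)
    return p,[np.round(w2px(c,p)-[u,v],1).tolist() for c,u,v in obs]
E
python3 - <<'E'
from h import *
S=cam('scene');D=cam('side')
s=lambda x,y:(S,190+x/3,140+y/3); d=lambda x,y:(D,190+x/2.5,110+y/2.5)
pairs={'case f-':((25,375),(435,40)),'case f+':((272,220),(402,190)),'case far+':((388,355),(235,168)),'case far-':((135,530),(295,31)),
'lip':((143,284),(433,114)),
'tray f+':((485,240),(262,212)) ,'rack screw0':((532,159),(233,310)),'rack screw4':((690,69),(146,496)),
'r1 ring':((519,87),(312,390)),'bearing':((418,259),(281,260))}
for k,(a,b) in pairs.items():
    p,e=tri(s(*a),d(*b)); print(k,np.round(p,3),e)
for k,a,b in [('A ring',(291,177),(444,263)),('A jaw',(376,252),(322,250)),('B ring',(331,150),(438,301)),('B jaw',(425,215),(313,298))]:
    print(k,px2w(*s(*a),.008).round(3),px2w(*d(*b),.008).round(3))
print('tray', [px2w(*s(*a),.024).round(3)[:2] for a in [(487,238),(397,318),(503,408),(588,323)]])
print('pot',px2w(S,178,306,.05).round(3), 'pliers',px2w(S,396,134,.01).round(3))
E
```

```text
case f- [ 0.432 -0.432  0.061] [[-0.8, -0.5], [-0.7, 0.4]]
case f+ [ 0.458 -0.109  0.051] [[-0.6, -0.4], [-0.7, 0.3]]
case far+ [ 0.673 -0.136  0.043] [[-0.9, -0.4], [-0.9, 0.3]]
case far- [ 0.639 -0.454  0.044] [[-1.3, -0.8], [-1.1, 0.5]]
lip [ 0.425 -0.269  0.052] [[-0.3, -0.2], [-0.3, 0.2]]
tray f+ [0.639 0.014 0.094] [[-8.0, -4.0], [-9.7, 3.3]]
rack screw0 [0.623 0.145 0.085] [[-0.4, -0.2], [-0.5, 0.2]]
rack screw4 [0.663 0.382 0.084] [[-0.5, -0.1], [-0.7, 0.2]]
r1 ring [0.529 0.227 0.066] [[-0.4, -0.2], [-0.6, 0.2]]
bearing [ 0.595 -0.009  0.012] [[-0.4, -0.2], [-0.5, 0.2]]
A ring [ 0.404 -0.032  0.008] [ 0.398 -0.033  0.008]
A jaw [ 0.554 -0.035  0.008] [ 0.547 -0.038  0.008]
B ring [0.407 0.03  0.008] [0.403 0.031 0.008]
B jaw [0.556 0.043 0.008] [0.548 0.044 0.008]
tray [array([0.637, 0.062]), array([ 0.641, -0.087]), array([ 0.799, -0.085]), array([0.793, 0.059])]
pot [ 0.5   -0.555  0.05 ] pliers [0.468 0.496 0.01 ]
```

```bash
cat >> h.py <<'E'
def to(x=None,y=None,z=None,yaw=None):
    s=st(); p=np.array(s['tool_pos']); Q=R.from_rotvec(s['tcp_rot']).as_matrix()
    cur=np.degrees(np.arctan2(Q[1,1],Q[0,1]))
    t=[a if a is not None else b for a,b in zip((x,y,z),p)]
    dy=0 if yaw is None else (yaw-cur+90)%180-90
    print('jaw yaw',cur.round(2),'toolx',Q[:,0].round(3),'delta cm',((t-p)*100).round(2),'turn z',round(dy,2),'j6',round(s['joint_positions'][5],2))
E
python3 -c "
from h import *
to(.4265,-.269,.12,85)"
```

```text
t 0.25 tcp [ 0.2386 -0.4953  0.2052] rot [ 1.973  0.451 -1.973] F [ 0.5  0.1 -0.6] w 0.0854
jaw yaw -64.28 toolx [-0.     0.001 -1.   ] delta cm [18.79 22.63 -8.52] turn z -30.72 j6 1.44
```

Emit:
{"api": "drive_tool", "payload": {"steps": [[1.9,2.3,0,0,0,-3.1,8.5],[1.9,2.3,0,0,0,-3.1,8.5],[1.9,2.3,0,0,0,-3.1,8.5],[1.9,2.3,0,0,0,-3.1,8.5],[1.9,2.2,-1,0,0,-3.1,8.5],[1.9,2.2,-1.5,0,0,-3.1,8.5],[1.9,2.2,-1.5,0,0,-3.1,8.5],[1.9,2.2,-1.5,0,0,-3,8.5],[1.8,2.2,-1.5,0,0,-3,8.5],[1.8,2.2,-1.5,0,0,-3,8.5],[0,0,0,0,0,0,8.5]]}}

```text
time_s: 1.17
tool_pos: [0.4272, -0.2666, 0.1179]
tcp_rot: [-2.174, 0.086, 2.18]
force: [-1.0, 0.2, 0.1]
grip_width: 0.0851
```

```bash
python3 -c "
from h import *
to(.4265,-.269,.05,85)
c=cam('wrist','w1.png')
for p in [(.4265,-.269,.052),(.55,-.28,.05)]: print(w2px(c,p))"
```

```text
t 1.17 tcp [ 0.4272 -0.2666  0.1179] rot [-2.174  0.086  2.18 ] F [-1.   0.2  0.1] w 0.0851
jaw yaw -94.77 toolx [-0.002  0.005 -1.   ] delta cm [-0.07 -0.24 -6.79] turn z -0.23 j6 2.52
[322.50657431 206.75110403]
[323.92941789  47.85949409]
```

View pics/w1.png

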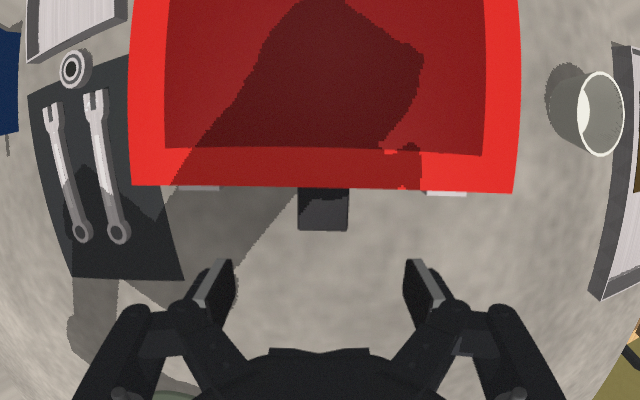

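Wrist view: the lip is at (323,210), within 4 px of my prediction. The spanners show at (70,170) and (105,165). Descending to pinch the lip.

Emit:
{"api": "drive_tool", "payload": {"steps": [[0,-0.1,-3.5,0,0,0,8.5],[0,0,-3,0,0,0,8.5],[0,0,-1.6,0,0,0,6],[0,0,0,0,0,0,3.5],[0,0,0,0,0,0,3.5],[0,0,0,0,0,0,3.5],[0,0,0,0,0,0,3.5],[0,0,0,0,0,0,3.5]], "squeeze": 60}}

```text
time_s: 1.88
tool_pos: [0.4276, -0.2736, 0.0411]
tcp_rot: [-2.18, 0.097, 2.175]
force: [-0.3, -0.6, -0.8]
grip_width: 0.0355
```

Emit:
{"api": "drive_tool", "payload": {"steps": [[0,0,0,0,0,0,2],[0,0,0,0,0,0,2],[0,0,0,0,0,0,2]]}}

```text
time_s: 2.13
tool_pos: [0.4269, -0.2727, 0.04]
tcp_rot: [-2.178, 0.095, 2.177]
force: [0.1, 0.9, 0.8]
grip_width: 0.02
```

```bash
python3 -c "
from h import *
to(.4265,-.269,.05,85)
c=cam('wrist','w2.png')"
```

```text
t 2.13 tcp [ 0.4269 -0.2727  0.04  ] rot [-2.178  0.095  2.177] F [0.1 0.9 0.8] w 0.02
jaw yaw -94.98 toolx [ 0.001 -0.001 -1.   ] delta cm [-0.04  0.37  1.  ] turn z -0.02 j6 2.51
```

View pics/w2.png

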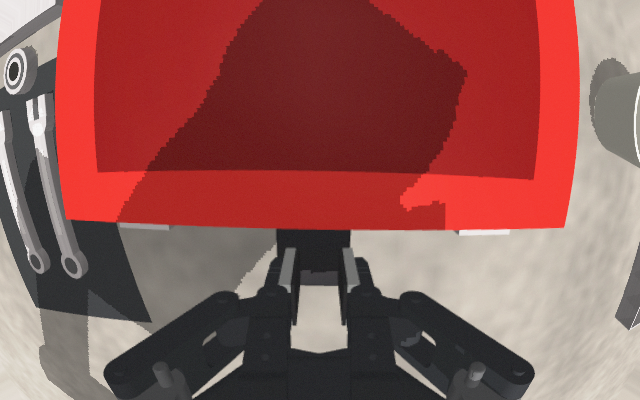

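```bash
python3 -c "
from h import *
c=cam('wrist')
s=st();p=np.array(s['tool_pos'])
print('tcp px',w2px(c,p),'grasp',w2px(c,p+[0,0,.019]))
for z in (.034,.046,.052,.058): print(z,'near lip edge at',px2w(c,314,284,z).round(4),px2w(c,314,271,z).round(4),'far',px2w(c,314,230,z).round(4),'lft/right',px2w(c,278,260,z)[1],px2w(c,350,260,z)[1])"
```

```text
t 2.23 tcp [ 0.4267 -0.2726  0.0398] rot [-2.177  0.095  2.177] F [ 0.   0.9 -0.7] w 0.0201
tcp px [318.99805009 241.9638425 ] grasp [319.00092397 256.90850716]
0.034 near lip edge at [ 0.3931 -0.2663  0.034 ] [ 0.4032 -0.2673  0.034 ] far [ 0.4323 -0.27    0.034 ] lft/right -0.24492746961587764 -0.29103966154148064
0.046 near lip edge at [ 0.4009 -0.2672  0.046 ] [ 0.4104 -0.2681  0.046 ] far [ 0.4375 -0.2706  0.046 ] lft/right -0.24730170230266063 -0.29024033751396966
0.052 near lip edge at [ 0.4048 -0.2677  0.052 ] [ 0.414  -0.2685  0.052 ] far [ 0.4401 -0.2709  0.052 ] lft/right -0.2484888186460521 -0.2898406755002142
0.058 near lip edge at [ 0.4088 -0.2681  0.058 ] [ 0.4175 -0.269   0.058 ] far [ 0.4426 -0.2713  0.058 ] lft/right -0.2496759349894436 -0.2894410134864587
```

Emit:
{"api": "drive_tool", "payload": {"steps": [[0,0.3,0.3,0,0,0,7],[0,0,0,0,0,0,7],[0,0,0,0,0,0,7],[0,0,-1.4,0,0,0,7],[0,0,0,0,0,0,3],[0,0,0,0,0,0,3],[0,0,0,0,0,0,3],[0,0,0,0,0,0,3]]}}

```text
time_s: 2.9
tool_pos: [0.4263, -0.2694, 0.0287]
tcp_rot: [-2.176, 0.095, 2.177]
force: [-1.0, 0.2, -1.5]
grip_width: 0.0373
```

Emit:
{"api": "drive_tool", "payload": {"steps": [[0,0,0,0,0,0,2],[0,0,0,0,0,0,2]]}}

```text
time_s: 3.07
tool_pos: [0.4263, -0.2694, 0.0287]
tcp_rot: [-2.176, 0.095, 2.177]
force: [-2.3, 0.0, -0.8]
grip_width: 0.0374
```

Emit:
{"api": "drive_tool", "payload": {"steps": [[0.4,-0.04,2.72,0,0,0,2],[0.72,-0.06,2.65,0,0,0,2],[1.03,-0.09,2.55,0,0,0,2],[1.32,-0.12,2.4,0,0,0,2],[1.6,-0.14,2.23,0,0,0,2],[1.85,-0.17,2.01,0,0,0,2]]}}

```text
time_s: 3.57
tool_pos: [0.4994, -0.2767, 0.1755]
tcp_rot: [-2.185, 0.095, 2.171]
force: [13.1, -7.4, -21.2]
grip_width: 0.035
```

Emit:
{"api": "drive_tool", "payload": {"steps": [[0,0,0,0,0,0,2]]}}

```text
time_s: 3.65
tool_pos: [0.5028, -0.2772, 0.1782]
tcp_rot: [-2.192, 0.095, 2.167]
force: [5.3, -0.3, -6.8]
grip_width: 0.0353
```

```bash
python3 -c "
from h import *
st()
c=cam('side','s1.png');cv2.imwrite('pics/s1z.png',cv2.resize(c['img'][60:260,230:480],None,fx=3,fy=3))"
```

```text
t 3.65 tcp [ 0.5028 -0.2772  0.1782] rot [-2.192  0.095  2.167] F [ 5.3 -0.3 -6.8] w 0.0353
```

View pics/s1z.png

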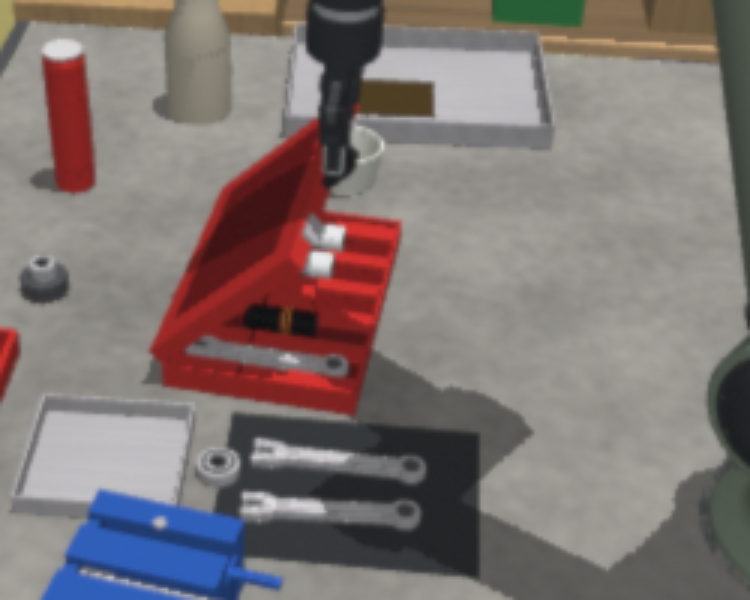

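Emit:
{"api": "drive_tool", "payload": {"steps": [[1.9,-0.17,1.65,0,0,0,2],[2.06,-0.19,1.42,0,0,0,2],[2.21,-0.2,1.19,0,0,0,2],[2.33,-0.21,0.94,0,0,0,2],[2.42,-0.22,0.67,0,0,0,2],[2.47,-0.22,0.4,0,0,0,2],[2.5,-0.22,0.13,0,0,0,2],[2.5,-0.22,-0.15,0,0,0,2],[0,0,0,0,0,0,2],[0,0,0,0,0,0,2]]}}

```text
time_s: 4.53
tool_pos: [0.6805, -0.292, 0.2353]
tcp_rot: [-2.176, 0.093, 2.178]
force: [-1.0, 0.7, -0.4]
grip_width: 0.0202
```

```bash
python3 -c "
from h import *
st()
c=cam('side','s2.png');w=cam('wrist','w3.png')['img']
a=cv2.resize(c['img'][40:240,230:480],None,fx=2,fy=2)
cv2.imwrite('pics/m2.png',np.vstack([cv2.resize(a,(500,400))[:300],cv2.resize(w,(500,312))[:300]]))"
```

```text
t 4.53 tcp [ 0.6805 -0.292   0.2353] rot [-2.176  0.093  2.178] F [-1.   0.7 -0.4] w 0.0202
```

View pics/m2.png

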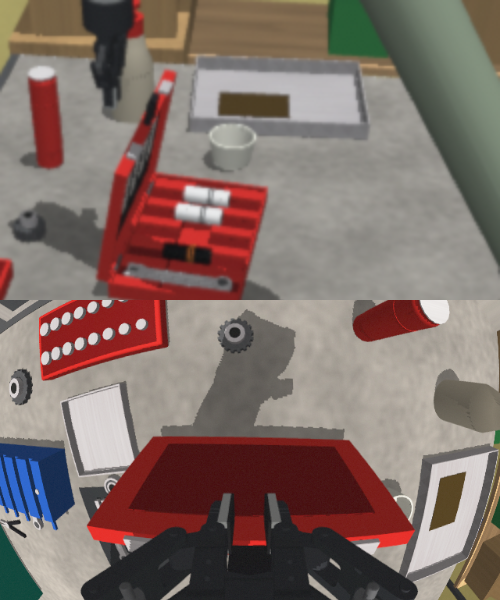

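Side view: the lid stands about 75° open, and the grip slipped off the lip near the end. I'll go round to the front and push the lid's inner face further open with closed fingers.

Emit:
{"api": "drive_tool", "payload": {"steps": [[0,0,3.5,0,0,0,2],[0,0,3.5,0,0,0,0],[-3.5,0.3,0,0,0,0,0],[-3.5,0.3,0,0,0,0,0],[-3.5,0.3,0,0,0,0,0],[-3.5,0.3,0,0,0,0,0],[-1,0,-3.5,0,0,0,0],[0,0,-3.5,0,0,0,0],[0,0,-1.5,0,0,0,0],[0,0,0,0,0,0,0]]}}

```text
time_s: 5.47
tool_pos: [0.5261, -0.2787, 0.2189]
tcp_rot: [-2.169, 0.093, 2.18]
force: [0.6, 0.2, 0.4]
grip_width: 0.0001
```

Emit:
{"api": "drive_tool", "payload": {"steps": [[2,-0.2,0,0,0,0,0],[2,-0.2,0,0,0,0,0],[2,-0.2,0,0,0,0,0],[2,-0.2,0,0,0,0,0],[2,-0.2,0,0,0,0,0],[2,-0.2,0,0,0,0,0],[1.5,-0.1,0,0,0,0,0],[0,0,0,0,0,0,0]]}}

```text
time_s: 6.13
tool_pos: [0.6668, -0.2934, 0.223]
tcp_rot: [-2.181, 0.095, 2.175]
force: [-0.9, 0.3, -0.8]
grip_width: -0.0001
```

Emit:
{"api": "drive_tool", "payload": {"steps": [[-3.5,1,1,0,0,0,0],[-3.5,2,1,0,0,0,4],[-3.5,2,0,0,0,0,8],[-2,2,0,0,0,0,8],[0,0,0,0,0,0,8],[0,0,0,0,0,0,8]]}}

```text
time_s: 6.63
tool_pos: [0.5386, -0.2226, 0.244]
tcp_rot: [-2.18, 0.096, 2.175]
force: [0.6, -0.7, 0.6]
grip_width: 0.0602
```

```bash
python3 -c "
from h import *
st()
c=cam('wrist','w4.png');d=cam('side','s4.png')
C=np.array([.550,-.281]);a=-.09
for y in (-.112,0,.112): print(y,w2px(c,[*(C+R.from_euler('z',a).as_matrix()[:2,:2]@[0,y]),.02]))
cv2.imwrite('pics/w4z.png',cv2.resize(c['img'],None,fx=1.25,fy=1.25))"
```

```text
t 6.63 tcp [ 0.5386 -0.2226  0.244 ] rot [-2.18   0.096  2.175] F [ 0.6 -0.7  0.6] w 0.0602
-0.112 [443.81039802 157.36301366]
0 [363.2475635  154.71054848]
0.112 [276.26923638 154.30980052]
```

View pics/w4z.png

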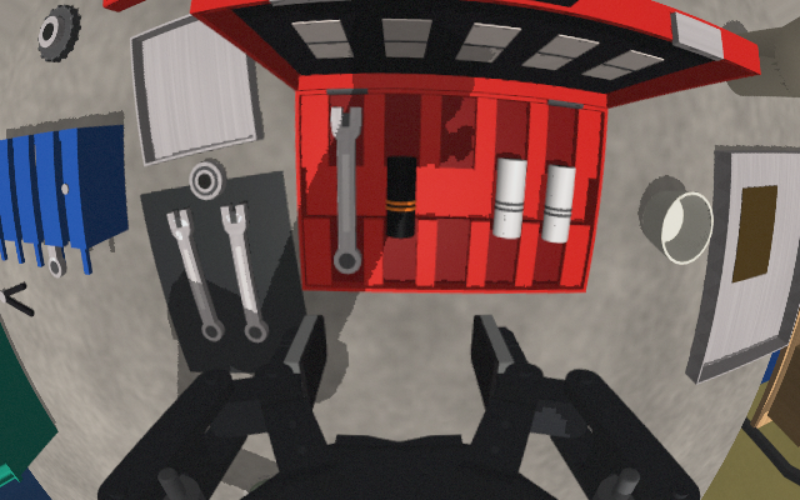

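Lid is wide open. The case holds one spanner in bay +112 (ring (347,261), jaw (347,118)) and the black socket in bay +56 at (400,198). The middle bay is empty and two chrome sockets are in the last bays. Mat spanners have rings at (255,331) and (212,330).

```bash
python3 -c "
from h import *
c=cam('wrist')
g=lambda n,u,v,z:print(n,px2w(c,u/1.25,v/1.25,z)[:2].round(4))
g('w ring',347,261,.026);g('w jaw mid',348,115,.026);g('w shank mid',347,200,.026)
g('k near',400,238,.036);g('k far',401,157,.036);g('k L',386,198,.029);g('k R',416,198,.029)
g('A ring',255,331,.014);g('A jaw',234,212,.014);g('B ring',212,330,.014);g('B jaw',179,215,.014)
g('r ring',57,264,.072)
for u,v in [(132,42),(147,162),(262,138),(240,18)]: g('tray',u,v,.024)
g('case near+',299,292,.032);g('case near-',587,293,.032)
g('case far+',299,90,.032);g('case far-',607,97,.032)
for u in (340,430): pass
"
```

```text
w ring [ 0.4905 -0.1648]
w jaw mid [ 0.641  -0.1829]
w shank mid [ 0.5556 -0.1728]
k near [ 0.5137 -0.2232]
k far [ 0.5947 -0.2311]
k L [ 0.5545 -0.2127]
k R [ 0.5519 -0.2426]
A ring [ 0.405  -0.0342]
A jaw [ 0.5545 -0.0412]
B ring [0.4079 0.0275]
B jaw [0.5599 0.0334]
r ring [0.5328 0.2182]
tray [0.7777 0.0663]
tray [0.6293 0.0598]
tray [ 0.6301 -0.0909]
tray [ 0.7646 -0.0779]
case near+ [ 0.4612 -0.1077]
case near- [ 0.4285 -0.4359]
case far+ [ 0.6722 -0.1377]
case far- [ 0.6506 -0.455 ]
```

Emit:
{"api": "drive_tool", "payload": {"steps": [[1.2,-0.5,-3.5,0,0,-0.7,4.8],[0.5,0,-3.5,0,0,0,4.8],[0,0,-3.5,0,0,0,4.8],[0,0,-3.5,0,0,0,4.8],[0,0,-3.2,0,0,0,4.8],[0,0,-1,0,0,0,4.8],[0,0,0,0,0,0,4.8],[0,0,0,0,0,0,4.8]]}}

```text
time_s: 7.45
tool_pos: [0.5575, -0.2289, 0.0601]
tcp_rot: [-2.17, 0.108, 2.17]
force: [0.5, 0.2, 0.3]
grip_width: 0.048
```

```bash
python3 -c "
from h import *
to(.556,-.2277,.012,84.3)
c=cam('wrist','w5.png')
for y in (-.2277,-.2127,-.2427): print(w2px(c,[.556,y,.035]))"
```

```text
t 7.45 tcp [ 0.5575 -0.2289  0.0601] rot [-2.17   0.108  2.17 ] F [0.5 0.2 0.3] w 0.048
jaw yaw -95.7 toolx [ 0. -0. -1.] delta cm [-0.15  0.12 -4.81] turn z 0.0 j6 2.73
[317.5683643  228.11646481]
[295.65995567 230.04911501]
[339.60327172 226.08595201]
```

View pics/w5.png

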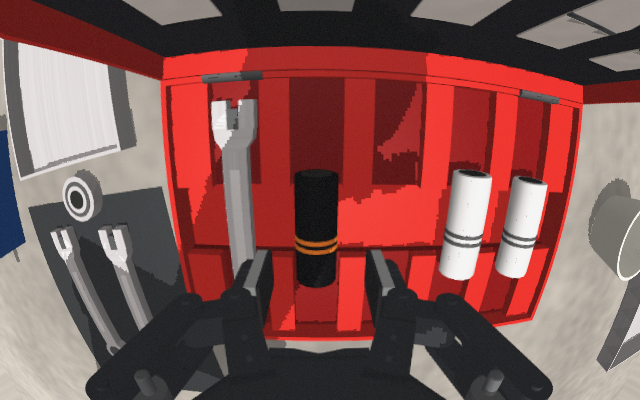

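The socket is centred at (316,229), matching the prediction, with room for the fingers on both sides. Down and grip.

Emit:
{"api": "drive_tool", "payload": {"steps": [[-0.1,0.1,-2.5,0,0,0,4.8],[0,0,-2.2,0,0,0,4.8],[0,0,0,0,0,0,4.8],[0,0,0,0,0,0,2],[0,0,0,0,0,0,2],[0,0,0,0,0,0,2],[0,0,0,0,0,0,2],[0,0,0,0,0,0,2]], "squeeze": 60}}

```text
time_s: 8.17
tool_pos: [0.5575, -0.2277, 0.0146]
tcp_rot: [-2.175, 0.108, 2.167]
force: [0.9, 1.3, 4.9]
grip_width: 0.0199
```

Emit:
{"api": "drive_tool", "payload": {"steps": [[0,0,1.5,0,0,0,1.5],[0,0,3,0,0,0,1.5],[0,0,3.5,0,0,0,1.5],[0,0,3.5,0,0,0,1.5]]}}

```text
time_s: 8.5
tool_pos: [0.5549, -0.227, 0.1287]
tcp_rot: [-2.169, 0.107, 2.172]
force: [0.4, -0.4, 0.1]
grip_width: 0.0151
```

```bash
python3 -c "
from h import *
st()
c=cam('wrist','w6.png')['img'];d=cam('side','s6.png')['img']
cv2.imwrite('pics/m6.png',np.vstack([cv2.resize(c,(480,300)),cv2.resize(d[60:230,240:460],None,fx=2.182,fy=1.76)[:300,:480]]))"
```

```text
t 8.5 tcp [ 0.5549 -0.227   0.1287] rot [-2.169  0.107  2.172] F [ 0.4 -0.4  0.1] w 0.0151
```

View pics/m6.png

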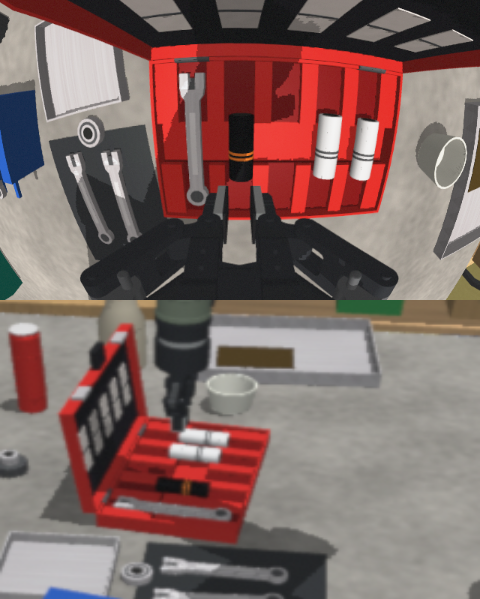

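Socket still in its bay: the fingers closed too high, because the half-open tips stand about 1 cm behind the TCP. Retry deeper.

Emit:
{"api": "drive_tool", "payload": {"steps": [[0,0,-3.5,0,0,0,4.8],[0,0,-3.5,0,0,0,4.8],[0.1,-0.05,-1,0,0,0,4.8],[0,0,0,0,0,0,4.8],[0,0,-2.5,0,0,0,4.8],[0,0,-1.4,0,0,0,4.8],[0,0,-0.8,0,0,0,4.8],[0,0,0,0,0,0,4.8],[0,0,0,0,0,0,4.8]], "squeeze": 80}}

```text
time_s: 9.35
tool_pos: [0.5573, -0.2281, 0.0016]
tcp_rot: [-2.171, 0.108, 2.17]
force: [1.1, 0.2, -0.1]
grip_width: 0.0478
```

Emit:
{"api": "drive_tool", "payload": {"steps": [[0,0,0,0,0,0,3.5],[0,0,0,0,0,0,2],[0,0,0,0,0,0,2],[0,0,0,0,0,0,2],[0,0,0,0,0,0,2]]}}

```text
time_s: 9.77
tool_pos: [0.558, -0.2286, 0.0028]
tcp_rot: [-2.174, 0.11, 2.168]
force: [-1.5, 0.4, 5.4]
grip_width: 0.0264
```

Emit:
{"api": "drive_tool", "payload": {"steps": [[0,0,2,0,0,0,2],[0,0,3,0,0,0,2],[0,0,3.5,0,0,0,2],[0,0,3,0,0,0,2],[0,3,0,0,0,0,2],[0,3.5,0,0,0,0,2],[0,3.5,0,0,0,0,2],[0,3.5,0,0,0,0,2],[0,3.5,0,0,0,0,2],[1,3,0,0,0,0,2],[3,1.7,0,0,0,0,2],[3.2,0,0,0,0,0,2]]}}

```text
time_s: 10.77
tool_pos: [0.6281, -0.0061, 0.1168]
tcp_rot: [-2.172, 0.101, 2.173]
force: [1.3, -0.7, -1.4]
grip_width: 0.0262
```

Emit:
{"api": "drive_tool", "payload": {"steps": [[3,0,0,0,0,0,2],[3,0,0,0,0,0,2],[2.6,0,-1,0,0,0,2],[0,0,-3.5,0,0,0,2],[0,0,-3.5,0,0,0,2],[0,0,-2.5,0,0,0,2],[0,0,-1.2,0,0,0,2],[0,0,0,0,0,0,2],[0,0,0,0,0,0,2]]}}

```text
time_s: 11.52
tool_pos: [0.7149, -0.0108, -0.0007]
tcp_rot: [-2.17, 0.108, 2.171]
force: [0.7, -0.8, -1.7]
grip_width: 0.0265
```

Emit:
{"api": "drive_tool", "payload": {"steps": [[0,0,-0.4,0,0,0,2],[0,0,0,0,0,0,2],[0,0,0,0,0,0,3.4],[0,0,0,0,0,0,5],[0,0,0,0,0,0,5],[0,0,3,0,0,0,5],[0,0,3.5,0,0,0,5],[0,0,3.5,0,0,0,5],[-2,0,2,0,0,0,5],[-3.5,0,0,0,0,0,5],[-3.5,0,0,0,0,0,5],[-3,-1,0,0,0,0,5]]}}

```text
time_s: 12.52
tool_pos: [0.5932, -0.0195, 0.1158]
tcp_rot: [-2.173, 0.105, 2.17]
force: [-1.0, -0.7, 0.2]
grip_width: 0.05
```

```bash
python3 -c "
from h import *
to(.556,-.1722,.02,84.0)
c=cam('wrist','w7.png')
b=cv2.cvtColor(c['img'],cv2.COLOR_BGR2HSV)
cv2.imwrite('pics/w7z.png',c['img'])
"
```

```text
t 12.52 tcp [ 0.5932 -0.0195  0.1158] rot [-2.173  0.105  2.17 ] F [-1.  -0.7  0.2] w 0.05
jaw yaw -95.57 toolx [ 0.001  0.    -1.   ] delta cm [ -3.72 -15.27  -9.58] turn z -0.43 j6 3.08
```

View pics/w7z.png

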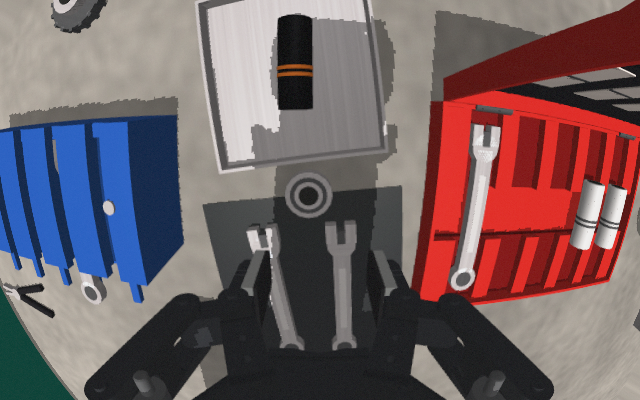

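Black socket lies in the tray at (294,62). Joint 6 is near its limit, so I half-turn the tool (same grasp) while moving to the case spanner.

Emit:
{"api": "drive_tool", "payload": {"steps": [[-1,0,1,0,0,6.9,5],[-1,0,1,0,0,6.9,5],[-1,0,1,0,0,6.9,5],[-0.7,0,1,0,0,6.9,5],[0,0,0,0,0,6.9,5],[0,0,0,0,0,6.9,5],[0,0,0,0,0,6.9,5],[0,0,0,0,0,6.9,5],[0,0,0,0,0,6.9,5],[0,0,0,0,0,6.9,5],[0,0,0,0,0,6.9,5],[0,0,0,0,0,6.9,5]]}}

```text
time_s: 13.57
tool_pos: [0.5583, -0.0208, 0.1554]
tcp_rot: [1.369, 1.097, -1.368]
force: [-0.2, 0.8, 0.1]
grip_width: 0.0501
```

Emit:
{"api": "drive_tool", "payload": {"steps": [[0,-1,0,0,0,6.9,5],[0,-1,0,0,0,6.9,5],[0,-1.5,0,0,0,6.9,5],[0,-1.5,0,0,0,6.9,5],[0,-1.5,0,0,0,6.9,5],[0,-1.5,0,0,0,6.9,5],[0,-1.5,0,0,0,6.9,5],[0,-1.5,0,0,0,6.9,5],[0,-1,0,0,0,6.9,5],[0,-1,-1,0,0,6.9,5],[0,-1,-2,0,0,6.9,5],[0,-1.2,-2,0,0,6.9,5]]}}

```text
time_s: 14.57
tool_pos: [0.5592, -0.1737, 0.1057]
tcp_rot: [0.27, 1.55, -0.271]
force: [0.8, 0.1, 0.2]
grip_width: 0.0502
```

Emit:
{"api": "drive_tool", "payload": {"steps": [[0,0,0,0,0,6.9,5],[0,0,0,0,0,6.9,5],[0,0,0,0,0,0,5],[0,0,0,0,0,0,5]]}}

```text
time_s: 14.9
tool_pos: [0.5582, -0.173, 0.1052]
tcp_rot: [0.088, 1.568, -0.089]
force: [-0.1, 0.4, -0.1]
grip_width: 0.0498
```

```bash
python3 -c "
from h import *
to(.556,-.1722,.02,84.0)
c=cam('wrist','w8.png')
print(w2px(c,[.4905,-.1648,.026]),w2px(c,[.556,-.1722,.026]),w2px(c,[.628,-.181,.026]))
cv2.imwrite('pics/w8z.png',c['img'])
"
```

```text
t 14.9 tcp [ 0.5582 -0.173   0.1052] rot [ 0.088  1.568 -0.089] F [-0.1  0.4 -0.1] w 0.0498
jaw yaw 83.53 toolx [ 0.001 -0.    -1.   ] delta cm [-0.22  0.08 -8.52] turn z 0.47 j6 -0.31
[318.6987538  118.83168283] [318.64643607 198.21870949] [317.88327175 272.81557661]
```

View pics/w8z.png

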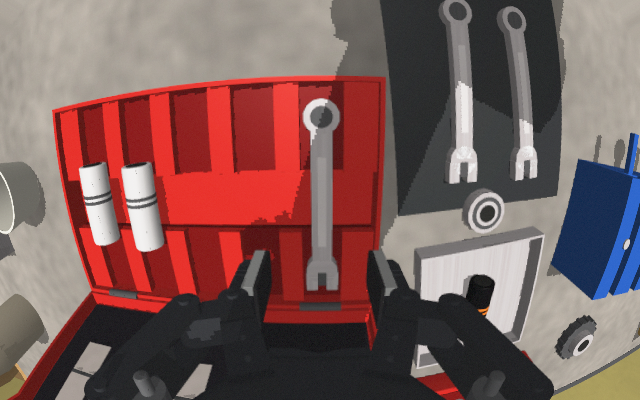

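Spanner lies straight up the image at column 321 (well rows 172–227), about 2 mm to +y of my estimate. Both sockets are undisturbed. Gripping within the well.

Emit:
{"api": "drive_tool", "payload": {"steps": [[-0.6,0.2,-3.5,0,0,0.4,4.4],[-0.7,0,-3.5,0,0,0,4.4],[0,0,0,0,0,0,4.4],[0,0,-2.5,0,0,0,4.4],[0,0,-0.9,0,0,0,4.4],[0,0,0,0,0,0,4.4],[0,0,0,0,0,0,2.5],[0,0,0,0,0,0,0.6],[0,0,0,0,0,0,0.6],[0,0,0,0,0,0,0.6],[0,0,0,0,0,0,0.6]], "squeeze": 100}}

```text
time_s: 15.87
tool_pos: [0.5454, -0.171, 0.0016]
tcp_rot: [0.08, 1.568, -0.081]
force: [0.4, -0.6, 0.7]
grip_width: 0.0056
```

Emit:
{"api": "drive_tool", "payload": {"steps": [[0,0,0.5,0,0,0,4.4],[0,0,0,0,0,0,4.4],[0,0,0,0,0,0,4.4],[0,0,0,0,0,0,4.4],[0,0,-1,0,0,0,4.4],[0,0,-0.9,0,0,0,4.4],[0,0,0,0,0,0,4.4]]}}

```text
time_s: 16.45
tool_pos: [0.5446, -0.1706, -0.0152]
tcp_rot: [0.081, 1.57, -0.08]
force: [2.8, 0.6, -1.7]
grip_width: 0.0442
```

Emit:
{"api": "drive_tool", "payload": {"steps": [[0,0,0,0,0,0,2.5],[0,0,0,0,0,0,0.6],[0,0,0,0,0,0,0.6],[0,0,0,0,0,0,0.6],[0,0,0,0,0,0,0.6]]}}

```text
time_s: 16.87
tool_pos: [0.5443, -0.1707, -0.0133]
tcp_rot: [0.081, 1.57, -0.081]
force: [-0.4, 0.5, 1.2]
grip_width: 0.015
```

Gripped (15 mm reading; the true fingertips are about 25 mm above the reported TCP). Lift and fly past the rack for a close look.

Emit:
{"api": "drive_tool", "payload": {"steps": [[0,0,2.5,0,0,0,0.6],[0,0,3.5,0,0,0,0.6],[0,0,3.5,0,0,0,0.6],[0,1,3.5,0,0,0,0.6],[-0.5,3.5,2,0,0,0,0.6],[-0.5,3.5,0,0,0,0,0.6],[-0.5,3.5,0,0,0,0,0.6],[-0.5,3.5,0,0,0,-1,0.6],[-0.5,3.5,0,0,0,-1,0.6],[-0.5,3.5,0,0,0,-1,0.6],[0,3.5,0,0,0,-1,0.6],[0,0,0,0,0,0,0.6]]}}

```text
time_s: 17.87
tool_pos: [0.5133, 0.0896, 0.1365]
tcp_rot: [0.133, 1.568, -0.129]
force: [0.0, -1.6, -0.8]
grip_width: 0.0155
```

```bash
python3 -c "
from h import *
to(.459,.348,.06,80.4)
c=cam('wrist','w9.png')
P=np.array([.573,.2743]);ex=np.array([.986,-.166]);ey=np.array([.166,.986])
for j in (-.108,-.054,0,.054,.108): print(w2px(c,[*(P+j*ey),.087]))
cv2.imwrite('pics/w9z.png',cv2.resize(c['img'][:,240:],None,fx=1.5,fy=1.5,interpolation=3))
"
```

```text
t 17.87 tcp [0.5133 0.0896 0.1365] rot [ 0.133  1.568 -0.129] F [ 0.  -1.6 -0.8] w 0.0155
jaw yaw 80.48 toolx [-0.001  0.003 -1.   ] delta cm [-5.43 25.84 -7.65] turn z -0.08 j6 0.2
[420.97221831 245.31544305]
[477.86025233 242.94277691]
[524.99942339 240.13620316]
[563.0418047  237.27350935]
[593.52814495 234.56389033]
```

View pics/w9z.png

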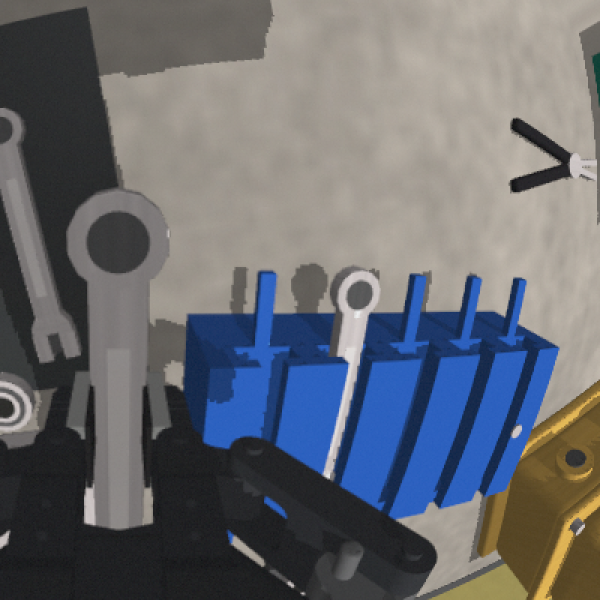

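Clear view: tongue tips at (266,272), (416,276), (472,277), (519,280) in crop pixels, racked ring at (358,292), held ring at (118,243). Fit the rack pose.

```bash
cat > rackfit.py <<'E'
from h import *
from scipy.optimize import least_squares
c=cam('wrist')
obs=[(266,272,-.045,-.108,.06),(416,276,-.045,0,.06),(472,277,-.045,.054,.06),(519,280,-.045,.108,.06),(358,292,-.0355,-.054,.072),
(262,347,0,-.108,.06),(403,345,0,0,.06),(461,342,0,.054,.06),(508,338,0,.108,.06)]
for n in obs: print(px2w(c,240+n[0]/1.5,n[1]/1.5,n[4])[:2].round(4),n[2:])
def f(q):
    ex=np.array([np.cos(q[2]),np.sin(q[2])]);ey=np.array([-ex[1],ex[0]])
    return np.concatenate([w2px(c,[*(q[:2]+a*ex+b*ey),z])-[240+X/1.5,Y/1.5] for X,Y,a,b,z in obs])
s=least_squares(f,[.573,.274,-.167],loss='soft_l1');print(s.x.round(4),f(s.x).reshape(-1,2).round(1).tolist())
r=px2w(c,240+118/1.5,243/1.5,.1365+.0275+.012);print('held ring',r.round(4)); j=px2w(c,240+118/1.5,380/1.5,.176);print(j.round(4))
E
python3 rackfit.py
```

```text
[0.5095 0.1727] (-0.045, -0.108, 0.06)
[0.5273 0.2767] (-0.045, 0, 0.06)
[0.5354 0.3284] (-0.045, 0.054, 0.06)
[0.5452 0.3822] (-0.045, 0.108, 0.06)
[0.5263 0.2256] (-0.0355, -0.054, 0.072)
[0.5552 0.1674] (0, -0.108, 0.06)
[0.574  0.2689] (0, 0, 0.06)
[0.583  0.3233] (0, 0.054, 0.06)
[0.591  0.3772] (0, 0.108, 0.06)
[ 0.5723  0.2707 -0.1718] [[-0.9, 0.1], [1.3, 0.4], [1.9, 1.3], [1.3, 0.7], [-2.0, 2.3], [-3.5, -0.8], [1.5, -1.9], [0.5, -1.4], [-0.0, -0.2]]
held ring [0.4588 0.0966 0.176 ]
[0.5012 0.0895 0.176 ]
```

Emit:
{"api": "drive_tool", "payload": {"steps": [[0,3.5,1,0,0,-0.2,0.6],[0.5,3.5,0,0,0,0,0.6],[1,3.5,0,0,0,0,0.6],[1,3.5,0,0,0,0,0.6],[1,3.5,0,0,0,0,0.6],[1,3.5,0,0,0,0,0.6],[1.2,2.5,-1.5,0,0,0,0.6],[1,0,-2,0,0,0,0.6],[0,0,0,0,0,0,0.6],[0,0,0,0,0,0,0.6]]}}

```text
time_s: 18.8
tool_pos: [0.5809, 0.3172, 0.1097]
tcp_rot: [0.138, 1.57, -0.142]
force: [0.3, 0.2, -0.8]
grip_width: 0.0152
```

```bash
cat > tong.py <<'E'
from h import *
import sys
to()
c=cam('wrist',sys.argv[1])
hsv=cv2.cvtColor(c['img'],cv2.COLOR_BGR2HSV)
m=cv2.inRange(hsv,(105,120,60),(130,255,255))
for v in range(100,260,8):
    d=np.diff(np.r_[0,(m[v]>0).astype(int),0]); a=np.where(d==1)[0];b=np.where(d==-1)[0]
    print(v,[(int(x),int(y),*px2w(c,(x+y-1)/2,v,.06)[:2].round(4).tolist()) for x,y in zip(a,b) if 3<y-x<40])
E
python3 tong.py w10.png
```

```text
t 18.8 tcp [0.5809 0.3172 0.1097] rot [ 0.138  1.57  -0.142] F [ 0.3  0.2 -0.8] w 0.0152
jaw yaw 79.82 toolx [-0.004 -0.002 -1.   ] delta cm [0. 0. 0.] turn z 0 j6 0.57
100 []
108 []
116 []
124 []
132 []
140 []
148 []
156 [(254, 268, 0.5305, 0.284), (400, 414, 0.5486, 0.3886)]
164 [(130, 143, 0.5143, 0.1791), (254, 268, 0.5363, 0.2827), (400, 414, 0.5546, 0.3879)]
172 [(131, 144, 0.5209, 0.1779), (255, 268, 0.5421, 0.2818), (399, 413, 0.5605, 0.3865)]
180 [(132, 145, 0.5275, 0.1766), (255, 269, 0.5481, 0.2808), (399, 413, 0.5665, 0.3859)]
188 [(134, 147, 0.5344, 0.1763), (256, 270, 0.5542, 0.2802), (398, 412, 0.5726, 0.3845)]
196 []
204 []
212 []
220 []
228 []
236 []
244 []
252 []
```

Run:
```python
from h import *
c=cam('wrist','w10b.png'); g=cv2.cvtColor(c['img'],cv2.COLOR_BGR2GRAY).astype(int)
p=st()['tool_pos']
for v in (150,190,210,225,240):
    r=g[v,280:360]; e=np.diff(cv2.blur(r.astype(np.float32).reshape(1,-1),(3,1)).ravel()); i=np.argsort(-abs(e))[:6]
    print(v,sorted((int(k)+281,int(e[k])) for k in i), r[::4].tolist())
print(w2px(c,[p[0],p[1],p[2]+.04]),w2px(c,[p[0]-.07*.986,p[1]+.07*.17,p[2]+.04]))
```

```text
t 18.9 tcp [0.5818 0.3176 0.1121] rot [ 0.139  1.567 -0.14 ] F [-0.6 -0.6 -0.5] w 0.0153
150 [(300, -30), (301, -33), (302, -25), (336, 27), (337, 28), (338, 18)] [142, 141, 168, 175, 177, 155, 76, 80, 79, 80, 81, 81, 77, 79, 122, 175, 178, 179, 143, 140]
190 [(297, 25), (298, 37), (299, 42), (338, -23), (339, -29), (340, -32)] [41, 40, 40, 45, 46, 172, 182, 170, 172, 172, 172, 166, 173, 170, 170, 75, 45, 44, 46, 44]
210 [(298, 26), (299, 38), (300, 30), (338, -30), (339, -25), (340, -17)] [48, 46, 42, 44, 47, 163, 174, 173, 170, 172, 178, 178, 173, 169, 172, 82, 79, 79, 79, 79]
225 [(299, 25), (300, 31), (301, 19), (338, -32), (339, -26), (340, -15)] [51, 49, 51, 50, 80, 158, 171, 173, 170, 171, 177, 179, 172, 166, 169, 80, 52, 72, 80, 82]
240 [(299, 34), (300, 40), (301, 22), (337, -20), (338, -39), (339, -32)] [55, 50, 50, 52, 51, 156, 169, 173, 192, 196, 194, 194, 172, 166, 167, 53, 50, 49, 51, 82]
[318.37138014 278.61514951] [317.25437033 129.68728058]
```

Emit:
{"api": "drive_tool", "payload": {"steps": [[0,1.2,0,0,0,0.3,0.6],[-3.4,0.6,0,0,0,0,0.6],[-3.4,0.6,0,0,0,0,0.6],[-3.5,0.6,0,0,0,0,0.6],[-3.5,0.6,0,0,0,0,0.6],[0,0,-3,0,0,0,0.6],[0,0,-3,0,0,0,0.6],[0,0,-1.5,0,0,0,0.6],[0,0,0,0,0,0,0.6],[0,0,0,0,0,0,0.6]]}}

```text
time_s: 19.73
tool_pos: [0.4436, 0.3554, 0.0374]
tcp_rot: [0.134, 1.567, -0.134]
force: [-0.5, 0.8, -0.3]
grip_width: 0.0152
```

```bash
python3 -c "
from h import *
to(.443,.3293+.17*.138,.0345,80.2)
to(.443,.3293+.17*.138,.0345,80.2)"
```

```text
t 19.73 tcp [0.4436 0.3554 0.0374] rot [ 0.134  1.567 -0.134] F [-0.5  0.8 -0.3] w 0.0152
jaw yaw 80.21 toolx [-0.  0. -1.] delta cm [-0.06 -0.26 -0.29] turn z -0.01 j6 0.72
t 19.73 tcp [0.4436 0.3554 0.0374] rot [ 0.134  1.567 -0.134] F [-0.5  0.8 -0.3] w 0.0152
jaw yaw 80.21 toolx [-0.  0. -1.] delta cm [-0.06 -0.26 -0.29] turn z -0.01 j6 0.72
```

Emit:
{"api": "drive_tool", "payload": {"steps": [[0,-0.22,-0.25,0,0,0,0.6],[1.5,-0.26,0,0,0,0,0.6],[1.5,-0.26,0,0,0,0,0.6],[1,-0.17,0,0,0,0,0.6],[1,-0.17,0,0,0,0,0.6],[1,-0.17,0,0,0,0,0.6],[0,0,0,0,0,0,0.6]]}}

```text
time_s: 20.32
tool_pos: [0.5065, 0.3426, 0.0349]
tcp_rot: [0.136, 1.564, -0.135]
force: [0.1, 0.6, -0.3]
grip_width: 0.0148
```

Emit:
{"api": "drive_tool", "payload": {"steps": [[1.2,-0.22,0,0,0,0,0.6],[1.2,-0.2,0,0,0,0,0.6],[1.2,-0.2,0,0,0,0,0.6],[1.2,-0.2,0,0,0,0,0.6],[0.7,-0.12,0,0,0,0,0.6],[0,0,0,0,0,0,0.6]]}}

```text
time_s: 20.82
tool_pos: [0.56, 0.3331, 0.0342]
tcp_rot: [0.135, 1.566, -0.135]
force: [0.3, 0.7, -0.7]
grip_width: 0.0154
```

Emit:
{"api": "drive_tool", "payload": {"steps": [[0,0,0,0,0,0,3.2],[0,0,0,0,0,0,3.2],[0,0,0,0,0,0,3.2],[0,0,2,0,0,0,3.2],[0,0,2.5,0,0,0,3.2],[-3.5,0.6,0,0,0,0,0],[-3.5,0.6,0,0,0,0,0],[-3,0.5,0,0,0,0,0],[-1.2,0.2,0,0,0,0,0],[0,0,-2,0,0,0,0],[0,0,-2.1,0,0,0,0],[0,0,0,0,0,0,0]]}}

```text
time_s: 21.82
tool_pos: [0.4442, 0.3513, 0.0355]
tcp_rot: [0.131, 1.57, -0.136]
force: [-0.9, -0.7, -0.8]
grip_width: -0.0002
```

```bash
cp tong.py /dev/null; python3 -c "
from h import *
to(.4485,.3518,.038,80.2)
c=cam('side','s11.png')
w=cam('wrist','w11.png')
cv2.imwrite('pics/m11.png',np.vstack([cv2.resize(c['img'][200:350,200:400],None,fx=2,fy=2),cv2.resize(w['img'][:,:],(400,250))]))"
```

```text
t 21.82 tcp [0.4442 0.3513 0.0355] rot [ 0.131  1.57  -0.136] F [-0.9 -0.7 -0.8] w -0.0002
jaw yaw 80.26 toolx [-0.004 -0.003 -1.   ] delta cm [0.43 0.05 0.25] turn z -0.06 j6 0.71
```

View pics/m11.png

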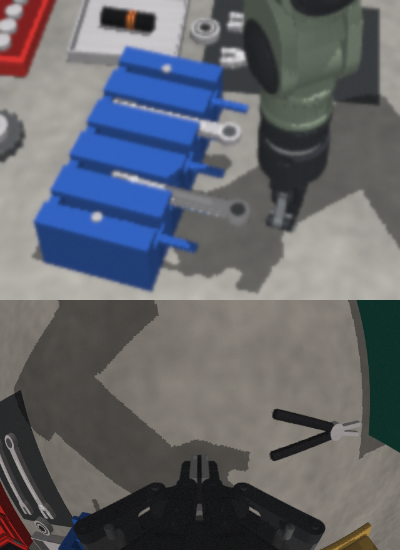

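Spanner sits in slot 3, protruding too far, as planned. Now push it home with closed fingers.

Emit:
{"api": "drive_tool", "payload": {"steps": [[2,-0.3,0.2,0,0,0,0],[1.2,-0.2,0,0,0,0,0],[1,-0.17,0,0,0,0,0],[1,-0.17,0,0,0,0,0],[0.8,-0.14,0,0,0,0,0],[0.6,-0.1,0,0,0,0,0],[0,0,0,0,0,0,0]]}}

```text
time_s: 22.5
tool_pos: [0.5144, 0.3412, 0.0402]
tcp_rot: [0.135, 1.565, -0.135]
force: [-0.1, 0.2, 0.1]
grip_width: 0.0003
```

Emit:
{"api": "drive_tool", "payload": {"steps": [[0.4,-0.07,0,0,0,0,0],[0.4,-0.07,0,0,0,0,0],[0,0,0,0,0,0,0]]}}

```text
time_s: 22.75
tool_pos: [0.5205, 0.3401, 0.04]
tcp_rot: [0.134, 1.568, -0.134]
force: [0.0, -0.6, 0.9]
grip_width: 0.0001
```

Emit:
{"api": "drive_tool", "payload": {"steps": [[0.3,-0.05,0,0,0,0,0],[0.3,-0.05,0,0,0,0,0],[0,0,0,0,0,0,0]]}}

```text
time_s: 23.0
tool_pos: [0.5208, 0.3401, 0.0397]
tcp_rot: [0.133, 1.578, -0.132]
force: [-13.9, 2.8, 8.5]
grip_width: 0.0005
```

Emit:
{"api": "drive_tool", "payload": {"steps": [[0.2,-0.03,0,0,0,0,0],[0.2,-0.03,0,0,0,0,0],[0,0,0,0,0,0,0]]}}

```text
time_s: 23.25
tool_pos: [0.5209, 0.34, 0.0396]
tcp_rot: [0.133, 1.584, -0.13]
force: [-24.1, 3.1, 15.7]
grip_width: -0.0004
```

```bash
python3 -c "
from h import *
to()
c=cam('side','s12.png');w=cam('wrist','w12.png')
# bright ring / spanner pixels in side picture: slots 1 and 3
for n,(y0,y1,x0,x1) in {'img':(250,330,260,345)}.items():
    cv2.imwrite('pics/s12z.png',cv2.resize(c['img'][230:340,230:360],None,fx=5,fy=5,interpolation=3))
P=np.array([.5725,.2735]);ex=np.array([.9855,-.170]);ey=np.array([.170,.9855])
for j in (-.054,.054): print(w2px(c,[*(P-.0355*ex+j*ey),.072]),w2px(c,[*(P-.0505*ex+j*ey),.072]))"
```

```text
t 23.25 tcp [0.5209 0.34   0.0396] rot [ 0.133  1.584 -0.13 ] F [-24.1   3.1  15.7] w -0.0004
jaw yaw 80.42 toolx [-0.017  0.003 -1.   ] delta cm [0. 0. 0.] turn z 0 j6 0.62
[314.4026127  264.50780514] [320.09605693 265.84480372]
[301.22818411 298.88283422] [307.29352838 300.41171011]
```

View pics/s12z.png

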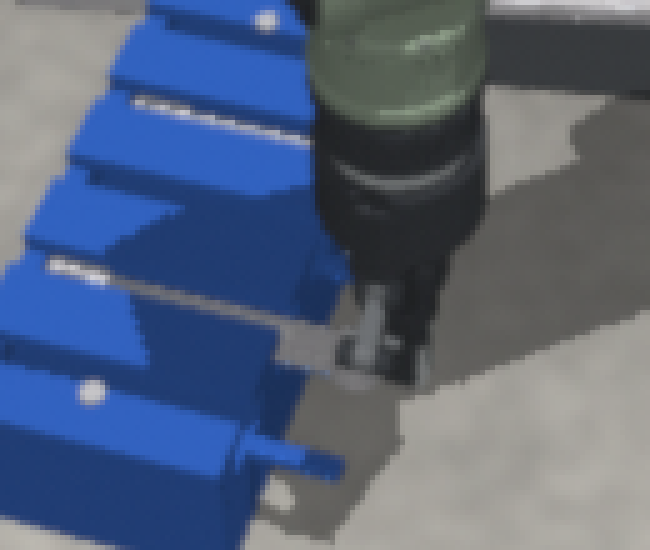

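Reaches a hard stop exactly at the computed home position (24 N). Now to the mat spanners, measured numerically on a rectified wrist picture.

Emit:
{"api": "drive_tool", "payload": {"steps": [[-3,0.5,0,0,0,0,0],[-1,0,3,0,0,0,3],[0,-1,3.5,0,0,0,4.4],[0,-3.5,3,0,0,1,4.4],[0,-3.5,0,0,0,2,4.4],[0.5,-3.5,0,0,0,2,4.4],[0.5,-3.5,0,0,0,2,4.4],[0.5,-3.5,0,0,0,2,4.4],[0.5,-3.5,0,0,0,1,4.4],[0.5,-3.5,0,0,0,0,4.4],[0.5,-3.5,0,0,0,0,4.4],[0.5,-3.5,0,0,0,0,4.4]]}}

```text
time_s: 24.35
tool_pos: [0.5261, 0.0201, 0.1326]
tcp_rot: [-0.004, 1.57, 0.003]
force: [1.4, 0.4, 0.1]
grip_width: 0.0439
```

```bash
cat > mat.py <<'E'
from h import *
def rect(c,z,x0,x1,y0,y1,s=.0005):
    X,Y=np.meshgrid(np.arange(x0,x1,s),np.arange(y0,y1,s),indexing='ij')
    M=np.array(c['camera_from_world']); q=np.stack([X,Y,0*X+z],-1)@M[:3,:3].T+M[:3,3]
    r=np.hypot(q[...,0],q[...,1])+1e-9
    k=np.arctan2(r,q[...,2])/r if c['n']=='wrist' else 1/q[...,2]
    return cv2.remap(c['img'],(q[...,0]*k*c['f']+c['cx']).astype(np.float32),(q[...,1]*k*c['f']+c['cy']).astype(np.float32),1)
def spanners(c,z=.012,x0=.34,x1=.60,y0=-.11,y1=.12,thr=70,v=True):
    s=.0005; g=cv2.cvtColor(rect(c,z,x0,x1,y0,y1,s),cv2.COLOR_BGR2HSV)
    m=((g[...,2]>thr)&(g[...,1]<70)).astype(np.uint8)
    m=cv2.morphologyEx(m,cv2.MORPH_OPEN,np.ones((5,5)))
    n,l,st_,ce=cv2.connectedComponentsWithStats(m)
    for i in range(1,n):
        if st_[i,4]*s*s<.001: continue
        pts=np.argwhere(l==i).astype(np.float32); (cx,cy),(w,h),a=cv2.minAreaRect(pts)
        o=pts.mean(0); vv=np.linalg.svd(pts-o,full_matrices=False)[2][0]; vv*=np.sign(vv[0])
        print('area mm2',round(st_[i,4]*s*s*1e6),'size mm',round(w*s*1e3),round(h*s*1e3),'rect c',round(x0+cx*s,4),round(y0+cy*s,4),'centroid',(o*s+[x0,y0]).round(4),'dir deg',np.degrees(np.arctan2(vv[1],vv[0])).round(1))
E
python3 - <<'E'
from mat import *
to()
c=cam('wrist','w13.png'); spanners(c); spanners(c,thr=90)
d=cam('side'); spanners(d)
E
```

```text
t 24.35 tcp [0.5261 0.0201 0.1326] rot [-0.004  1.57   0.003] F [1.4 0.4 0.1] w 0.0439
jaw yaw 90.23 toolx [ 0.001 -0.001 -1.   ] delta cm [0. 0. 0.] turn z 0 j6 -0.11
area mm2 25865 size mm 230 260 rect c 0.4698 0.0048 centroid [ 0.468  -0.0014] dir deg 62.7
area mm2 3474 size mm 175 31 rect c 0.4755 0.037 centroid [0.4806 0.0366] dir deg 3.0
area mm2 12515 size mm 230 260 rect c 0.4698 0.0048 centroid [0.4959 0.0187] dir deg -80.4
area mm2 3500 size mm 31 174 rect c 0.4729 -0.0336 centroid [ 0.4757 -0.0335] dir deg -1.7
area mm2 3248 size mm 174 30 rect c 0.4755 0.0369 centroid [0.4809 0.0366] dir deg 2.9
area mm2 8441 size mm 166 259 rect c 0.4698 -0.027 centroid [ 0.4965 -0.0737] dir deg 17.3
area mm2 2382 size mm 212 12 rect c 0.446 0.1133 centroid [0.4535 0.114 ] dir deg -0.6
area mm2 6494 size mm 48 178 rect c 0.4747 -0.0301 centroid [ 0.4767 -0.0293] dir deg -1.9
area mm2 5726 size mm 175 45 rect c 0.4767 0.0431 centroid [0.4809 0.042 ] dir deg 2.9
```

Emit:
{"api": "drive_tool", "payload": {"steps": [[-3,0.5,-2,0,0,1,4.4],[-3,0.5,-3,0,0,1,4.4],[-3,0.5,-3,0,0,0.7,4.4],[0,0,-3,0,0,0,4.4],[0,0,0,0,0,0,4.4]]}}

```text
time_s: 24.87
tool_pos: [0.4314, 0.0377, 0.02]
tcp_rot: [-0.04, 1.579, 0.041]
force: [-0.3, -0.6, -0.1]
grip_width: 0.0438
```

Run:
```python
from mat import *
c=cam('wrist','w14.png'); to(.4355,.035,-.024,92.9); spanners(c,x0=.34,x1=.53)
```

```text
t 24.92 tcp [0.4347 0.0373 0.0223] rot [-0.04   1.575  0.041] F [-0.1 -1.   0.7] w 0.0439
jaw yaw 92.96 toolx [-0.005  0.    -1.   ] delta cm [ 0.08 -0.23 -4.63] turn z -0.06 j6 -0.14
area mm2 12763 size mm 189 96 rect c 0.4347 -0.0618 centroid [ 0.4231 -0.0691] dir deg 1.4
area mm2 3990 size mm 140 49 rect c 0.41 0.095 centroid [0.41   0.1034] dir deg -1.5
area mm2 2932 size mm 144 30 rect c 0.458 0.0349 centroid [0.4558 0.0355] dir deg 3.0
```

Emit:
{"api": "drive_tool", "payload": {"steps": [[0,-0.25,-2,0,0,0,4.4],[0,0,-1.6,0,0,0,4.4],[0,0,-0.9,0,0,0,4.4],[0,0,0,0,0,0,4.4],[0,0,0,0,0,0,2.5],[0,0,0,0,0,0,0.6],[0,0,0,0,0,0,0.6],[0,0,0,0,0,0,0.6],[0,0,0,0,0,0,0.6]]}}

```text
time_s: 25.67
tool_pos: [0.4387, 0.0341, -0.0196]
tcp_rot: [-0.04, 1.568, 0.04]
force: [-0.8, 0.3, 6.8]
grip_width: 0.0143
```

Emit:
{"api": "drive_tool", "payload": {"steps": [[0,0,2,0,0,0,0.6],[0,0,3.5,0,0,0,0.6],[0,1,3.5,0,0,0,0.6],[-0.6,3.2,3,0,0,-2,0.6],[-0.6,3.3,0,0,0,-2,0.6],[-0.6,3.3,0,0,0,-2,0.6],[-0.6,3.3,0,0,0,-2,0.6],[-0.6,3.3,0,0,0,-2,0.6],[-0.6,3.3,0,0,0,-2,0.6],[-0.6,3.3,0,0,0,-0.7,0.6],[-0.2,3.2,0,0,0,0,0.6],[0,0,0,0,0,0,0.6]]}}

```text
time_s: 26.67
tool_pos: [0.3937, 0.3097, 0.0983]
tcp_rot: [0.133, 1.565, -0.126]
force: [0.2, -0.4, -1.5]
grip_width: 0.0142
```

Run:
```python
from mat import *
to(.3944,.3063,.0415,80.2)
c=cam('side','s15.png'); spanners(c)
```

```text
t 26.67 tcp [0.3937 0.3097 0.0983] rot [ 0.133  1.565 -0.126] F [ 0.2 -0.4 -1.5] w 0.0142
jaw yaw 80.56 toolx [ 0.002  0.004 -1.   ] delta cm [ 0.07 -0.34 -5.68] turn z -0.36 j6 0.68
area mm2 14759 size mm 225 135 rect c 0.4527 -0.0423 centroid [ 0.4235 -0.0349] dir deg 4.8
area mm2 1703 size mm 13 134 rect c 0.4853 0.113 centroid [0.4872 0.1133] dir deg -0.3
area mm2 6493 size mm 166 170 rect c 0.5145 -0.0267 centroid [ 0.5477 -0.059 ] dir deg 39.9
```

Emit:
{"api": "drive_tool", "payload": {"steps": [[0,-0.3,-3,0,0,-0.3,0.6],[0,0,-2.6,0,0,0,0.6],[0,0,0,0,0,0,0.6],[0,0,0,0,0,0,0.6]]}}

```text
time_s: 27.05
tool_pos: [0.3923, 0.2998, 0.0406]
tcp_rot: [0.137, 1.569, -0.141]
force: [-0.5, 0.2, -0.9]
grip_width: 0.014
```

Run:
```python
from mat import *
to(.3944,.3063,.0415,80.2)
c=cam('wrist','w16.png'); to(.3944,.3063,.0415,80.2); p=st()['tool_pos']
g=cv2.cvtColor(c['img'],cv2.COLOR_BGR2GRAY)
for v in (150,175,195,215,240): print(v,g[v,270:370:3].tolist())
print(w2px(c,[p[0],p[1],p[2]+.033]),w2px(c,[p[0]-.05*.986,p[1]+.05*.17,p[2]+.033]))
```

```text
t 27.05 tcp [0.3923 0.2998 0.0406] rot [ 0.137  1.569 -0.141] F [-0.5  0.2 -0.9] w 0.014
jaw yaw 79.86 toolx [-0.003 -0.002 -1.   ] delta cm [0.21 0.65 0.09] turn z 0.34 j6 0.68
t 27.1 tcp [0.3936 0.3006 0.0417] rot [ 0.139  1.567 -0.139] F [ 0.5 -0.3 -1.8] w 0.0142
jaw yaw 79.86 toolx [-0.001 -0.    -1.   ] delta cm [ 0.08  0.57 -0.02] turn z 0.34 j6 0.68
t 27.1 tcp [0.3936 0.3006 0.0417] rot [ 0.139  1.567 -0.139] F [ 0.5 -0.3 -1.8] w 0.0142
150 [113, 116, 113, 114, 113, 115, 117, 115, 118, 119, 116, 118, 118, 116, 116, 118, 113, 115, 115, 115, 115, 116, 117, 117, 117, 118, 117, 115, 117, 114, 116, 116, 114, 117]
175 [114, 112, 113, 113, 111, 113, 112, 113, 113, 83, 72, 127, 152, 151, 150, 150, 95, 148, 145, 148, 153, 148, 74, 78, 119, 123, 123, 123, 123, 124, 124, 123, 124, 125]
195 [114, 115, 116, 118, 116, 117, 122, 140, 147, 146, 139, 65, 64, 67, 67, 63, 66, 67, 67, 65, 65, 66, 88, 146, 147, 148, 147, 129, 132, 130, 133, 133, 133, 133]
215 [117, 115, 114, 114, 113, 115, 117, 109, 143, 145, 146, 153, 77, 64, 64, 64, 64, 67, 67, 65, 65, 141, 144, 146, 147, 142, 124, 125, 123, 126, 124, 125, 126, 126]
240 [74, 72, 72, 72, 72, 73, 72, 71, 72, 72, 81, 145, 146, 149, 146, 144, 146, 151, 150, 148, 145, 143, 132, 73, 75, 75, 76, 78, 77, 75, 75, 79, 76, 76]
[319.67771417 272.60435887] [319.22117176 174.95547455]
```

Emit:
{"api": "drive_tool", "payload": {"steps": [[0,0.58,0,0,0,0.3,0.6],[1.5,-0.26,0,0,0,0,0.6],[1.5,-0.26,0,0,0,0,0.6],[0,0,0,0,0,0,0.6],[0,0,0,0,0,0,0.6]]}}

```text
time_s: 27.52
tool_pos: [0.4251, 0.3026, 0.0424]
tcp_rot: [0.136, 1.564, -0.133]
force: [-0.5, -0.2, -1.6]
grip_width: 0.0139
```

Run:
```python
from mat import *
x=st()['tool_pos'][0]
to(x,.2761-.17*(x-.5718),.0415,80.2); cam('side'); to(x,.2761-.17*(x-.5718),.0415,80.2)
```

```text
t 27.52 tcp [0.4251 0.3026 0.0424] rot [ 0.136  1.564 -0.133] F [-0.5 -0.2 -1.6] w 0.0139
t 27.52 tcp [0.4251 0.3026 0.0424] rot [ 0.136  1.564 -0.133] F [-0.5 -0.2 -1.6] w 0.0139
jaw yaw 80.17 toolx [ 0.002  0.002 -1.   ] delta cm [ 0.   -0.15 -0.09] turn z 0.03 j6 0.65
t 27.57 tcp [0.4239 0.3023 0.042 ] rot [ 0.135  1.566 -0.134] F [-1.  -0.2 -2.5] w 0.014
jaw yaw 80.2 toolx [ 0.001  0.001 -1.   ] delta cm [ 0.12 -0.12 -0.05] turn z 0.0 j6 0.65
```

Emit:
{"api": "drive_tool", "payload": {"steps": [[1.2,-0.3,-0.05,0,0,0,0.6],[1,-0.17,0,0,0,0,0.6],[1,-0.17,0,0,0,0,0.6],[1,-0.17,0,0,0,0,0.6],[1,-0.17,0,0,0,0,0.6],[0,0,0,0,0,0,0.6]]}}

```text
time_s: 28.07
tool_pos: [0.4787, 0.2919, 0.0407]
tcp_rot: [0.136, 1.564, -0.135]
force: [0.5, -1.1, -0.0]
grip_width: 0.0142
```

Emit:
{"api": "drive_tool", "payload": {"steps": [[1.2,-0.2,0,0,0,0,0.6],[1.2,-0.2,0,0,0,0,0.6],[1.2,-0.2,0,0,0,0,0.6],[1.2,-0.2,0,0,0,0,0.6],[1.2,-0.2,0,0,0,0,0.6],[1.2,-0.2,0,0,0,0,0.6],[0.3,-0.05,0,0,0,0,0.6],[0,0,0,0,0,0,0.6]]}}

```text
time_s: 28.73
tool_pos: [0.5516, 0.2793, 0.0404]
tcp_rot: [0.135, 1.566, -0.135]
force: [-0.0, -1.2, -0.1]
grip_width: 0.0142
```

Emit:
{"api": "drive_tool", "payload": {"steps": [[0,0,0,0,0,0,3.2],[0,0,0,0,0,0,3.2],[0,0,0,0,0,0,3.2],[0,0,2,0,0,0,3.2],[0,0,2.5,0,0,0,3.2],[-3.5,0.6,0,0,0,0,0],[-3.5,0.6,0,0,0,0,0],[-2.8,0.5,0,0,0,0,0],[0,0,0,0,0,0,0],[0,0,-2,0,0,0,0],[0,0,-2.5,0,0,0,0],[0,0,0,0,0,0,0]]}}

```text
time_s: 29.73
tool_pos: [0.4497, 0.2955, 0.0374]
tcp_rot: [0.131, 1.571, -0.136]
force: [-1.4, -0.2, -0.5]
grip_width: 0.0001
```

Emit:
{"api": "drive_tool", "payload": {"steps": [[2,-0.34,0,0,0,0,0],[1,-0.17,0,0,0,0,0],[1,-0.17,0,0,0,0,0],[0.8,-0.14,0,0,0,0,0],[0.4,-0.07,0,0,0,0,0],[0.4,-0.07,0,0,0,0,0],[0,0,0,0,0,0,0]]}}

```text
time_s: 30.32
tool_pos: [0.5092, 0.2868, 0.0407]
tcp_rot: [0.135, 1.566, -0.134]
force: [-0.1, -0.8, -0.8]
grip_width: -0.0002
```

Expected stop for slot 2 at x≈0.511.

Emit:
{"api": "drive_tool", "payload": {"steps": [[0.3,-0.05,0,0,0,0,0],[0.3,-0.05,0,0,0,0,0],[0,0,0,0,0,0,0]]}}

```text
time_s: 30.57
tool_pos: [0.5118, 0.2863, 0.0402]
tcp_rot: [0.134, 1.572, -0.133]
force: [-5.9, 0.4, 4.4]
grip_width: 0.0003
```

Emit:
{"api": "drive_tool", "payload": {"steps": [[0.3,-0.05,0,0,0,0,0],[0.1,0,0,0,0,0,0],[0,0,0,0,0,0,0]]}}

```text
time_s: 30.82
tool_pos: [0.5119, 0.2862, 0.0398]
tcp_rot: [0.133, 1.579, -0.132]
force: [-14.7, 1.5, 10.2]
grip_width: 0.0002
```

Emit:
{"api": "drive_tool", "payload": {"steps": [[-3,0.5,0,0,0,0,0],[-1,0,3,0,0,0,3],[0,-1,3.5,0,0,0,4.4],[0,-3.3,2.5,0,0,1,4.4],[0.5,-3.5,0,0,0,2,4.4],[0.5,-3.5,0,0,0,2,4.4],[1,-3.5,0,0,0,2,4.4],[1,-3.5,0,0,0,1,4.4],[1,-3.5,0,0,0,0,4.4],[1,-3.5,0,0,0,0,4.4],[0,-3.5,0,0,0,0,4.4],[0,-2.5,0,0,0,0,4.4]]}}

```text
time_s: 31.82
tool_pos: [0.5293, -0.0255, 0.1307]
tcp_rot: [0.025, 1.569, -0.027]
force: [0.9, -0.4, -0.0]
grip_width: 0.0439
```

Run:
```python
from mat import *
c=cam('wrist','w17.png'); spanners(c); to(); spanners(c,thr=90)
```

```text
area mm2 24490 size mm 230 260 rect c 0.4698 0.0048 centroid [0.4767 0.01  ] dir deg 74.7
area mm2 3489 size mm 31 175 rect c 0.4729 -0.0333 centroid [ 0.4774 -0.0334] dir deg -2.0
t 31.87 tcp [ 0.5293 -0.029   0.1307] rot [ 0.025  1.57  -0.032] F [ 0.1 -3.8 -0.1] w 0.0442
jaw yaw 87.91 toolx [ 0.001 -0.004 -1.   ] delta cm [0. 0. 0.] turn z 0 j6 -0.16
area mm2 12607 size mm 230 260 rect c 0.4698 0.0048 centroid [0.496  0.0239] dir deg -77.8
area mm2 3269 size mm 30 175 rect c 0.4727 -0.0333 centroid [ 0.4779 -0.0334] dir deg -2.0
```

Emit:
{"api": "drive_tool", "payload": {"steps": [[-3,-0.1,-2,0,0,0,4.4],[-3,-0.1,-3,0,0,0,4.4],[-3.2,-0.1,-3,0,0,0,4.4],[0,0,-2.9,0,0,0,4.4],[0,0,0,0,0,0,4.4],[0,0,0,0,0,0,4.4]]}}

```text
time_s: 32.37
tool_pos: [0.4384, -0.0253, 0.0234]
tcp_rot: [0.025, 1.572, -0.024]
force: [-0.1, -0.9, 0.2]
grip_width: 0.0439
```

Run:
```python
from mat import *
c=cam('wrist','w18.png'); to(.437,-.032,-.0235,88); spanners(c,x0=.36,x1=.53,y1=.05); to(.437,-.032,-.0235,88)
```

```text
t 32.42 tcp [ 0.4404 -0.0257  0.0245] rot [ 0.024  1.569 -0.025] F [0.7 0.6 1.2] w 0.0441
jaw yaw 88.23 toolx [ 0.002 -0.001 -1.   ] delta cm [-0.34 -0.63 -4.8 ] turn z -0.23 j6 -0.19
area mm2 4091 size mm 131 48 rect c 0.4257 -0.0858 centroid [ 0.4144 -0.0914] dir deg -4.2
area mm2 3020 size mm 30 147 rect c 0.4569 -0.0322 centroid [ 0.4555 -0.0326] dir deg -1.9
area mm2 1444 size mm 24 80 rect c 0.4542 0.0372 centroid [0.4503 0.04  ] dir deg 4.0
t 32.42 tcp [ 0.4404 -0.0257  0.0245] rot [ 0.024  1.569 -0.025] F [0.7 0.6 1.2] w 0.0441
jaw yaw 88.23 toolx [ 0.002 -0.001 -1.   ] delta cm [-0.34 -0.63 -4.8 ] turn z -0.23 j6 -0.19
```

Emit:
{"api": "drive_tool", "payload": {"steps": [[-0.3,-0.65,-2,0,0,-0.2,4.4],[0,0,-1.8,0,0,0,4.4],[0,0,-0.9,0,0,0,4.4],[0,0,0,0,0,0,4.4],[0,0,0,0,0,0,2.5],[0,0,0,0,0,0,0.6],[0,0,0,0,0,0,0.6],[0,0,0,0,0,0,0.6],[0,0,0,0,0,0,0.6]]}}

```text
time_s: 33.17
tool_pos: [0.4373, -0.0322, -0.0218]
tcp_rot: [0.027, 1.568, -0.028]
force: [-1.0, 0.4, 6.2]
grip_width: 0.0147
```

Emit:
{"api": "drive_tool", "payload": {"steps": [[0,0,2,0,0,0,0.6],[0,0,3.5,0,0,0,0.6],[0,0.7,3.5,0,0,0,0.6],[-0.8,3.2,3,0,0,-1.5,0.6],[-0.9,3.3,0,0,0,-1.5,0.6],[-0.9,3.3,0,0,0,-1.5,0.6],[-0.9,3.3,0,0,0,-1.5,0.6],[-0.9,3.3,0,0,0,-1.5,0.6],[-0.9,3.2,0,0,0,-0.3,0.6],[-0.8,2.9,-2,0,0,0,0.6],[0,0,-2,0,0,0,0.6],[0,0,0,0,0,0,0.6]]}}

```text
time_s: 34.17
tool_pos: [0.3727, 0.1989, 0.0531]
tcp_rot: [0.13, 1.57, -0.132]
force: [-1.2, -0.3, -1.3]
grip_width: 0.0148
```

Emit:
{"api": "drive_tool", "payload": {"steps": [[0,0,-1.5,0,0,0,0.6],[0,0,0,0,0,0,0.6],[0,0,0,0,0,0,0.6]]}}

```text
time_s: 34.42
tool_pos: [0.3752, 0.1974, 0.0402]
tcp_rot: [0.135, 1.567, -0.135]
force: [0.1, 0.6, -1.4]
grip_width: 0.0147
```

Run:
```python
from mat import *
x=st()['tool_pos'][0]
to(x,.1697-.17*(x-.5534),.040,80.2); cam('side','s19.png'); to(x,.1697-.17*(x-.5534),.040,80.2)
```

```text
t 34.42 tcp [0.3752 0.1974 0.0402] rot [ 0.135  1.567 -0.135] F [ 0.1  0.6 -1.4] w 0.0147
t 34.42 tcp [0.3752 0.1974 0.0402] rot [ 0.135  1.567 -0.135] F [ 0.1  0.6 -1.4] w 0.0147
jaw yaw 80.16 toolx [-0.001 -0.    -1.   ] delta cm [ 0.    0.26 -0.02] turn z 0.04 j6 0.48
t 34.47 tcp [0.3757 0.1975 0.0405] rot [ 0.135  1.566 -0.135] F [ 0.5  0.5 -0.8] w 0.015
jaw yaw 80.14 toolx [ 0. -0. -1.] delta cm [-0.05  0.25 -0.05] turn z 0.06 j6 0.48
```

Emit:
{"api": "drive_tool", "payload": {"steps": [[0,0.25,0,0,0,0,0.6],[2,-0.34,0,0,0,0,0.6],[2,-0.34,0,0,0,0,0.6],[1,-0.17,0,0,0,0,0.6],[0,0,0,0,0,0,0.6],[0,0,0,0,0,0,0.6]]}}

```text
time_s: 34.97
tool_pos: [0.4252, 0.1918, 0.0399]
tcp_rot: [0.135, 1.567, -0.135]
force: [-0.8, 0.1, -2.0]
grip_width: 0.0146
```

Run:
```python
from mat import *
x=st()['tool_pos'][0]
to(x,.1697-.17*(x-.5534),.040,80.2); cam('side'); to(x,.1697-.17*(x-.5534),.040,80.2)
```

```text
t 34.97 tcp [0.4252 0.1918 0.0399] rot [ 0.135  1.567 -0.135] F [-0.8  0.1 -2. ] w 0.0146
t 34.97 tcp [0.4252 0.1918 0.0399] rot [ 0.135  1.567 -0.135] F [-0.8  0.1 -2. ] w 0.0146
jaw yaw 80.15 toolx [-0.  0. -1.] delta cm [ 0.   -0.03  0.01] turn z 0.05 j6 0.44
t 35.02 tcp [0.4241 0.1917 0.0396] rot [ 0.134  1.568 -0.135] F [-0.3 -0.2 -2. ] w 0.0143
jaw yaw 80.19 toolx [-0.002 -0.    -1.   ] delta cm [ 0.11 -0.03  0.04] turn z 0.01 j6 0.44
```

Emit:
{"api": "drive_tool", "payload": {"steps": [[1,-0.17,0,0,0,0,0.6],[1,-0.17,0,0,0,0,0.6],[1,-0.17,0,0,0,0,0.6],[1,-0.17,0,0,0,0,0.6],[0,0,0,0,0,0,0.6]]}}

```text
time_s: 35.43
tool_pos: [0.4686, 0.185, 0.04]
tcp_rot: [0.135, 1.564, -0.134]
force: [1.2, 0.0, -1.5]
grip_width: 0.0144
```

Emit:
{"api": "drive_tool", "payload": {"steps": [[1.2,-0.2,0,0,0,0,0.6],[1.2,-0.2,0,0,0,0,0.6],[1.2,-0.2,0,0,0,0,0.6],[1.2,-0.2,0,0,0,0,0.6],[1.2,-0.2,0,0,0,0,0.6],[0.7,-0.12,0,0,0,0,0.6],[0,0,0,0,0,0,0.6]]}}

```text
time_s: 36.02
tool_pos: [0.5339, 0.1737, 0.0395]
tcp_rot: [0.135, 1.565, -0.135]
force: [-0.0, -0.2, -0.6]
grip_width: 0.0145
```

Emit:
{"api": "drive_tool", "payload": {"steps": [[0,0,0,0,0,0,3.2],[0,0,0,0,0,0,3.2],[0,0,0,0,0,0,3.2],[0,0,2,0,0,0,3.2],[0,0,2.5,0,0,0,3.2],[-3.5,0.6,0,0,0,0,0],[-3.5,0.6,0,0,0,0,0],[-2.8,0.5,0,0,0,0,0],[0,0,0,0,0,0,0],[0,0,-2,0,0,0,0],[0,0,-2.4,0,0,0,0],[0,0,0,0,0,0,0]]}}

```text
time_s: 37.02
tool_pos: [0.4316, 0.1904, 0.0381]
tcp_rot: [0.133, 1.571, -0.135]
force: [-1.0, -0.4, 0.2]
grip_width: -0.0002
```

Emit:
{"api": "drive_tool", "payload": {"steps": [[2,-0.34,0,0,0,0,0],[1,-0.17,0,0,0,0,0],[1,-0.17,0,0,0,0,0],[0.8,-0.14,0,0,0,0,0],[0.4,-0.07,0,0,0,0,0],[0.4,-0.07,0,0,0,0,0],[0,0,0,0,0,0,0]]}}

```text
time_s: 37.6
tool_pos: [0.491, 0.1812, 0.0408]
tcp_rot: [0.134, 1.566, -0.134]
force: [0.1, -0.1, -1.0]
grip_width: -0.0002
```

Emit:
{"api": "drive_tool", "payload": {"steps": [[0.3,-0.05,0,0,0,0,0],[0.3,-0.05,0,0,0,0,0],[0,0,0,0,0,0,0]]}}

```text
time_s: 37.85
tool_pos: [0.4943, 0.1805, 0.0403]
tcp_rot: [0.134, 1.57, -0.134]
force: [-4.4, 1.0, 2.4]
grip_width: -0.0003
```

Emit:
{"api": "drive_tool", "payload": {"steps": [[0.3,-0.05,0,0,0,0,0],[0.1,0,0,0,0,0,0],[0,0,0,0,0,0,0]]}}

```text
time_s: 38.1
tool_pos: [0.4943, 0.1804, 0.0397]
tcp_rot: [0.134, 1.577, -0.133]
force: [-12.2, 1.8, 7.8]
grip_width: -0.0003
```

All three pushed home against the stop. Now shutting the lid: go over and behind it, and push it closed along its arc.

Emit:
{"api": "drive_tool", "payload": {"steps": [[-3,0.5,0,0,0,0,0],[-0.5,0,3.5,0,0,0,0],[0,0,4,0,0,0,0],[0,0,4,0,0,0,0],[0,0,4,0,0,0,0],[0,-2,3.5,0,0,0,0],[0,-3,2.5,0,0,0.5,0],[0,-3,2.5,0,0,0.5,0],[0,-3.2,2,0,0,0.5,0],[1,-3.5,0,0,0,0.5,0],[1,-3.5,0,0,0,0.5,0],[1,-3.5,0,0,0,0.5,0]]}}

```text
time_s: 39.1
tool_pos: [0.4958, -0.0339, 0.3016]
tcp_rot: [0.092, 1.566, -0.093]
force: [1.0, 0.1, 0.1]
grip_width: -0.0001
```

Run:
```python
from mat import *
to(.735,-.29,.30,84.2)
c=cam('side','s20.png'); w=cam('wrist','w20.png')
# slot occupancy & lid: count bright low-sat pixels at the ring places
P=np.array([.5718,.2761]);ex=np.array([.9855,-.17]);ey=np.array([.17,.9855])
for i in range(5):
    q=[w2px(c,[*(P+a*ex+(i-2)*.054*ey),.072]) for a in (-.0505-.012,-.047,-.03,-.01)]
    print(i,[c['img'][int(round(b)),int(round(a))].tolist() for a,b in q])
```

```text
t 39.1 tcp [ 0.4958 -0.0339  0.3016] rot [ 0.092  1.566 -0.093] F [1.  0.1 0.1] w -0.0001
jaw yaw 83.26 toolx [ 0.002 -0.001 -1.   ] delta cm [ 23.92 -25.61  -0.16] turn z 0.94 j6 -0.1
0 [[141, 147, 149], [165, 165, 167], [93, 90, 89], [196, 194, 196]]
1 [[144, 150, 152], [182, 180, 182], [96, 93, 93], [197, 194, 197]]
2 [[147, 152, 155], [166, 165, 166], [91, 94, 95], [157, 142, 138]]
3 [[159, 166, 168], [182, 180, 182], [92, 89, 88], [196, 193, 195]]
4 [[152, 158, 160], [113, 117, 118], [102, 103, 103], [110, 58, 31]]
```

Side picture samples: slots 0–3 show the same ring pattern as the originally racked spanner in slot 1. Continue behind the lid.

Emit:
{"api": "drive_tool", "payload": {"steps": [[3,-1.5,0.5,0,0,0.9,0],[3,-1.5,0,0,0,0,0],[3,-1.5,0,0,0,0,0],[3,-1.5,0,0,0,0,0],[3,-1.5,0,0,0,0,0],[3,-2,0,0,0,0,0],[2.5,-3,0,0,0,0,0],[1.5,-3.5,0,0,0,0,0],[1,-3.5,0,0,0,0,0],[1,-3.5,0,0,0,0,0],[0,-2.6,0,0,0,0,0],[0,0,0,0,0,0,0]]}}

```text
time_s: 40.2
tool_pos: [0.7344, -0.2938, 0.3019]
tcp_rot: [0.084, 1.573, -0.086]
force: [0.7, -1.8, -0.2]
grip_width: 0.0001
```

Emit:
{"api": "drive_tool", "payload": {"steps": [[0,0,0,0,0,0,0],[0,0,-3,0,0,0,0],[0,0,-3,0,0,0,0],[0,0,-3,0,0,0,0],[0,0,-1.3,0,0,0,0],[0,0,0,0,0,0,0],[0,0,0,0,0,0,0]]}}

```text
time_s: 40.78
tool_pos: [0.7351, -0.2858, 0.203]
tcp_rot: [0.08, 1.57, -0.079]
force: [-1.0, 0.6, 1.2]
grip_width: -0.0001
```

Emit:
{"api": "drive_tool", "payload": {"steps": [[-2.3,0.2,0.15,0,0,0,0],[-2.3,0.2,0.15,0,0,0,0],[-2,0.2,0.15,0,0,0,0],[-2,0.2,0.15,0,0,0,0],[-2,0.2,-0.27,0,0,0,0],[-2,0.2,-0.27,0,0,0,0],[0,0,0,0,0,0,0]]}}

```text
time_s: 41.37
tool_pos: [0.6075, -0.2753, 0.2061]
tcp_rot: [0.08, 1.568, -0.082]
force: [0.7, -0.8, 0.6]
grip_width: -0.0002
```

Emit:
{"api": "drive_tool", "payload": {"steps": [[-1.95,0.2,-0.68,0,0,0,0],[-1.95,0.2,-0.68,0,0,0,0],[-1.78,0.2,-1.07,0,0,0,0],[-1.78,0.2,-1.07,0,0,0,0],[-1.53,0.15,-1.43,0,0,0,0],[-1.53,0.15,-1.43,0,0,0,0],[0,0,0,0,0,0,0]]}}

```text
time_s: 41.95
tool_pos: [0.5024, -0.2641, 0.1392]
tcp_rot: [0.082, 1.571, -0.08]
force: [-0.0, 0.2, -0.3]
grip_width: -0.0002
```

```bash
cat > lid.py <<'E'
from mat import *
def lidscan(ths=np.arange(0,1.76,.125)):
    st(); H=np.array([.6545,-.2915]);a=-.1;ex=np.array([np.cos(a),np.sin(a)]);ey=np.array([-ex[1],ex[0]])
    cs=[cam('side','sl.png'),cam('scene','cl.png')]
    for t in ths:
        row=[]
        for c in cs:
            pts=[[*(H+ex*(-r*np.cos(t)+.012*np.sin(t))+y*ey),.032+r*np.sin(t)+.012*np.cos(t)] for y in(-.155,-.1,.1,.155) for r in (.206,.218)]
            px=[np.round(w2px(c,p)).astype(int) for p in pts]
            row.append(''.join('R' if c['img'][v,u,2]>90 and c['img'][v,u,2]>2*c['img'][v,u,1] else '.' for u,v in px))
        print(round(t,3),row)
E
python3 -c "
from lid import *
lidscan()"
```

```text
t 41.95 tcp [ 0.5024 -0.2641  0.1392] rot [ 0.082  1.571 -0.08 ] F [-0.   0.2 -0.3] w -0.0002
0.0 ['RRR.R.R.', 'RRRRRRRR']
0.125 ['RRR.RRRR', '..RRRRRR']
0.25 ['RRRRRR..', 'RRRRR.R.']
0.375 ['RR.RRRRR', 'RRRRR.R.']
0.5 ['..RR.R.R', 'RRRRR.R.']
0.625 ['RRRRR.RR', 'RRRRR.R.']
0.75 ['.....RRR', 'RRRRR...']
0.875 ['........', 'RRRRRR..']
1.0 ['..R.RR..', 'RRRRRR..']
1.125 ['RR.RRR.R', 'RRRRRR..']
1.25 ['RRRRRRRR', 'RRRRRR..']
1.375 ['RRRRRRRR', 'RRRRRR..']
1.5 ['RRRRRRRR', 'RRRRRR..']
1.625 ['RRRRRRRR', 'RRRRRR..']
1.75 ['RR..RRRR', 'RRRRRRRR']lid.py:10: RuntimeWarning: overflow encountered in scalar multiply
  row.append(''.join('R' if c['img'][v,u,2]>90 and c['img'][v,u,2]>2*c['img'][v,u,1] else '.' for u,v in px))
```

Run:
```python
from h import *
def red(i):
    h=cv2.cvtColor(i,cv2.COLOR_BGR2HSV); return (((h[...,0]<8)|(h[...,0]>172))&(h[...,1]>140)&(h[...,2]>50))
for n in ('side0','s1','s2','s20','sl'):
    m=red(cv2.imread(f'pics/{n}.png'))[60:215,262:400]; m=cv2.morphologyEx(m.astype(np.uint8),cv2.MORPH_OPEN,np.ones((3,3)))
    print(n,m.sum(),'top',np.argwhere(m)[:,0].min()+60)
    if n=='sl':
        for v in range(60,215,9): r=np.where(m[v-60])[0]+262; print(v,(r.min(),r.max(),len(r)) if len(r) else None)
```

```text
side0 4436 top 122
s1 4069 top 101
s2 3804 top 76
s20 4543 top 74
sl 4773 top 101
60 None
69 None
78 None
87 None
96 None
105 (np.int64(348), np.int64(354), 7)
114 (np.int64(323), np.int64(350), 17)
123 (np.int64(305), np.int64(348), 36)
132 (np.int64(301), np.int64(349), 49)
141 (np.int64(297), np.int64(361), 62)
150 (np.int64(293), np.int64(359), 63)
159 (np.int64(289), np.int64(357), 69)
168 (np.int64(285), np.int64(354), 70)
177 (np.int64(282), np.int64(352), 71)
186 (np.int64(285), np.int64(350), 66)
195 (np.int64(331), np.int64(348), 18)
204 None
213 None
```

The red silhouette's top is at row 101, as at about 0.7 rad during opening, so the lid is following. Continue down and press.

Emit:
{"api": "drive_tool", "payload": {"steps": [[-1.2,0.1,-1.72,0,0,0,0],[-1.2,0.1,-1.72,0,0,0,0],[-0.82,0.1,-1.95,0,0,0,0],[-0.82,0.1,-1.95,0,0,0,0],[-0.34,0,-1.5,0,0,0,0],[-0.34,0,-1.5,0,0,0,0],[0,0,0,0,0,0,0]]}}

```text
time_s: 42.63
tool_pos: [0.4575, -0.2611, 0.0353]
tcp_rot: [0.081, 1.57, -0.08]
force: [-0.6, -0.5, 0.2]
grip_width: 0.0
```

Emit:
{"api": "drive_tool", "payload": {"steps": [[0,0,-0.4,0,0,0,0],[0,0,-0.4,0,0,0,0],[0,0,-0.3,0,0,0,0],[0,0,0,0,0,0,0]]}}

```text
time_s: 42.97
tool_pos: [0.4586, -0.2621, 0.0264]
tcp_rot: [0.079, 1.567, -0.082]
force: [0.6, -0.2, 1.9]
grip_width: 0.0003
```

Emit:
{"api": "drive_tool", "payload": {"steps": [[0,0,-0.3,0,0,0,0],[0,0,-0.3,0,0,0,0],[0,0,0,0,0,0,0]]}}

```text
time_s: 43.22
tool_pos: [0.4588, -0.2624, 0.0258]
tcp_rot: [0.077, 1.565, -0.083]
force: [-12.2, 9.2, 53.8]
grip_width: 0.0001
```

Hard stop: lid shut. Lift off and check.

Emit:
{"api": "drive_tool", "payload": {"steps": [[0,0,0.6,0,0,0,0],[0,0,1,0,0,0,0],[0,0,3,0,0,0,0],[0,0,3.5,0,0,0,0],[0,0,3.5,0,0,0,0],[-2,0,3.5,0,0,0,0],[-3,0,0,0,0,0,0],[0,0,0,0,0,0,0],[0,0,0,0,0,0,0]]}}

```text
time_s: 43.97
tool_pos: [0.4065, -0.2613, 0.1711]
tcp_rot: [0.081, 1.568, -0.082]
force: [0.5, 0.0, -0.3]
grip_width: 0.0
```

Run:
```python
from h import *
st()
def red(i):
    h=cv2.cvtColor(i,cv2.COLOR_BGR2HSV); return (((h[...,0]<8)|(h[...,0]>172))&(h[...,1]>140)&(h[...,2]>50))
cam('side','sf.png');S=cam('scene','cf.png')
for n in ('side0','sf'):
    m=red(cv2.imread(f'pics/{n}.png'))[60:215,262:400]; m=cv2.morphologyEx(m.astype(np.uint8),cv2.MORPH_OPEN,np.ones((3,3)))
    print(n,m.sum(),'top',np.argwhere(m)[:,0].min()+60,[int(np.where(m[v-60])[0].max())+262 for v in (140,160,180,188)])
c=eyes.read_camera('side'); c['n']='side'; c['f']=200/np.tan(np.radians(c['vertical_fov'])/2)
P=np.array([.5718,.2761]);ex=np.array([.9855,-.17]);ey=np.array([.17,.9855])
for i in range(5): print(i,[c['img'][int(round(b)),int(round(a))].tolist() for a,b in [w2px(c,[*(P+q*ex+(i-2)*.054*ey),.072]) for q in (-.0625,-.047,-.03,-.01)]])
# black socket in tray, bearing, pot, pliers: change between first and last pictures
for n,(x,y,z) in {'tray':(.715,-.012,.015),'bearing':(.595,-.009,.015),'pot':(.5,-.555,.05),'pliers':(.468,.496,.01)}.items():
    for nm,cc,f0 in (('side',c,'side0'),('scene',S,'scene0')):
        u,v=np.round(w2px(cc,[x,y,z])).astype(int)
        if not(12<u<628 and 12<v<388): continue
        a=cv2.imread(f'pics/{f0}.png')[v-10:v+10,u-14:u+14].astype(int);b=cc['img'][v-10:v+10,u-14:u+14].astype(int)
        print(n,nm,'mean diff',abs(a-b).mean().round(1),'dark px',(b.max(2)<60).sum())
```

```text
t 43.97 tcp [ 0.4065 -0.2613  0.1711] rot [ 0.081  1.568 -0.082] F [ 0.5  0.  -0.3] w 0.0
side0 4436 top 122 [359, 356, 350, 350]
sf 4361 top 122 [360, 355, 350, 349]
0 [[141, 147, 149], [164, 164, 167], [93, 91, 89], [197, 194, 196]]
1 [[144, 150, 152], [182, 180, 182], [95, 92, 92], [197, 194, 196]]
2 [[147, 152, 155], [166, 164, 166], [92, 95, 96], [157, 142, 138]]
3 [[159, 166, 168], [182, 180, 182], [92, 89, 88], [196, 193, 196]]
4 [[152, 158, 160], [113, 116, 118], [102, 102, 103], [110, 58, 32]]
tray side mean diff 75.7 dark px 182
tray scene mean diff 66.7 dark px 107
bearing side mean diff 5.7 dark px 71
bearing scene mean diff 9.7 dark px 1
pot side mean diff 3.2 dark px 0
pot scene mean diff 2.7 dark px 0
pliers side mean diff 2.5 dark px 156
pliers scene mean diff 2.2 dark px 6
```

```bash
python3 -c "
from h import *
print(finish_job())"
```

```text
the job is handed in; nothing more can be done
None
```

The job is done and handed in at about 44 s of the 210 s allowed.

**What was moved**
- **Case:** I opened the lid to roughly 1.65 rad. It held one spanner, the black impact socket and two bright sockets. The middle bay was empty.
- **Spanners:** The case spanner went to slot 3 and the two mat spanners to slots 2 and 0. Each was pushed against the back of its slot until it stopped, with 12–24 N showing. The stops came where a spanner fully home should be, within 2 mm of each other.
- **Black socket:** It went into the steel tray.
- **Lid:** I pushed it shut along its arc and pressed it down to a hard stop.

**Last checks**
- **Rack:** In the side camera, slots 0, 2 and 3 show the same ring pattern as the spanner already racked in slot 1. Slot 4 is empty.
- **Lid:** Its outline matches the starting outline, when it was shut or slightly ajar.
- **Tray and bystanders:** The dark socket shows in the tray. The pot and pliers pictures are unchanged. The bearing's differs slightly, which I put down to shadow.
- **Not checked visually:** My 16 picture views were used up after the first spanner went home, so the end state was checked only numerically.

**What went wrong on the way**
- **Fingertip height:** The real fingertips stand about 25 mm above the reported tool point. The first pinch of the lid lip and the first grasps of the socket and the case spanner closed too high and had to be repeated.
- **Lip slip:** The lip slipped out of the fingers late in opening, so I pushed the lid the rest of the way.
- **Closing force:** The final press on the lid reached 54 N at the fingertips. That is under the 120 N wrist limit but above the 40 N limit set for the arm and gripper body, which I believe did not touch anything.

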